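# Pack the upholsterer's job tray with charged batteries and staple cartons

### The job

Pack the tray for the outside job: squeeze the two side buttons of every battery pack on the charger, lift the packs off and set them down side by side on the floor of the tray's long compartment. Stack all the staple cartons flat, right way up as they lie now, squarely into one straight column in the middle of the short compartment, lengthwise along the tray's short side, with the thick cartons below the thin ones. Leave the other things on the bench where they are.

Things in the scene. Friction and masses are not known exactly. Their poses are not given: they have to be found in the camera images.
- charger: grey three-bay battery charger fixed to the bench; flat deck 36 mm high from x = -62 to 78 mm, y = -132 to 132 mm, and a 56 mm high strip along its +x edge to x = 100 mm. Origin: bench level, under the middle bay. Bays at y = -80, 0, +80 mm; some may be empty. Lips along the row hold the packs' teeth
- tray: low plywood job tray fixed to the bench, 146 mm (x) x 380 mm (y), floor 6 mm thick, rim and divider 8 mm thick with their tops 20 mm above the bench. Origin: centre of its underside. The divider, centred at y = +48 mm, parts it into a long compartment (130 x 226 mm inside, on the -y side) and a short one (130 x 134 mm inside, on the +y side)
- tray_packs (a point): centre of the floor of the tray's long compartment, axes as the tray
- tray_stack (a point): centre of the floor of the tray's short compartment, axes as the tray
- pack1: black battery pack, 0.3 kg (None if absent); origin: centre of its underside. From below: boss 34 (x) x 50 (y) x 20 mm high, sunk in a charger bay at the start, then the body 50 (x) x 66 (y) mm up to 72 mm. Starts latched with its axes as the charger's, origin 16 mm above the bench. Both buttons must be fully in while it is drawn straight up 20 mm; then it is free
- pack1_mid (a point): the middle of that pack, 40 mm above its origin. Its two grey sprung release buttons are on its -x and +x sides, 34 mm long (y) by 18 mm high, centred 47 mm above its origin: 62 mm over both at rest, 52 mm with both fully in (5 mm each; 2.4 N to start, 5.4 N fully in)
- pack2: black battery pack, 0.3 kg (None if absent); origin: centre of its underside. From below: boss 34 (x) x 50 (y) x 20 mm high, sunk in a charger bay at the start, then the body 50 (x) x 66 (y) mm up to 72 mm. Starts latched with its axes as the charger's, origin 16 mm above the bench. Both buttons must be fully in while it is drawn straight up 20 mm; then it is free
- pack2_mid (a point): the middle of that pack, 40 mm above its origin. Its two grey sprung release buttons are on its -x and +x sides, 34 mm long (y) by 18 mm high, centred 47 mm above its origin: 62 mm over both at rest, 52 mm with both fully in (5 mm each; 2.4 N to start, 5.4 N fully in)
- pack3: black battery pack, 0.3 kg (None if absent); origin: centre of its underside. From below: boss 34 (x) x 50 (y) x 20 mm high, sunk in a charger bay at the start, then the body 50 (x) x 66 (y) mm up to 72 mm. Starts latched with its axes as the charger's, origin 16 mm above the bench. Both buttons must be fully in while it is drawn straight up 20 mm; then it is free
- pack3_mid (a point): the middle of that pack, 40 mm above its origin. Its two grey sprung release buttons are on its -x and +x sides, 34 mm long (y) by 18 mm high, centred 47 mm above its origin: 62 mm over both at rest, 52 mm with both fully in (5 mm each; 2.4 N to start, 5.4 N fully in)
- thick1: thick closed cardboard carton of staples, 110 (x) x 64 (y) x 42 mm high, 0.42 kg, lying flat on the bench; origin: centre of its underside. None if there is no such carton
- thick2: thick closed cardboard carton of staples, 110 (x) x 64 (y) x 42 mm high, 0.42 kg, lying flat on the bench; origin: centre of its underside. None if there is no such carton
- thin1: thin closed cardboard carton of staples, 110 (x) x 64 (y) x 28 mm high, 0.28 kg, lying flat on the bench; origin: centre of its underside. None if there is no such carton
- thin2: thin closed cardboard carton of staples, 110 (x) x 64 (y) x 28 mm high, 0.28 kg, lying flat on the bench; origin: centre of its underside. None if there is no such carton
- thin3: thin closed cardboard carton of staples, 110 (x) x 64 (y) x 28 mm high, 0.28 kg, lying flat on the bench; origin: centre of its underside. None if there is no such carton
- lifter: staple lifter (like a screwdriver) 170 mm long, lying, to be left alone
- tape: roll of tape, 90 mm across, 24 mm high, to be left alone
- measure: tape measure, 70 x 36 x 66 mm high, to be left alone
- jar: jar of tacks, 60 mm across, 70 mm high, to be left alone
Mind the look-alikes: they are no part of the job. Leave any green, orange or pink look-alike of the pack3 alone.

How it is judged:
By the outcome, as a careful person would: the job done as asked, in the order asked, and still so for the second after the job is handed in, with the robot touching nothing.
Of pack1, pack2, pack3 only 2 to 3 are there at a start; the rules pass over those that are not, and their reading is None.
Of thick1, thick2, thin1, thin2, thin3 only 4 to 5 are there at a start; the rules pass over those that are not, and their reading is None.
At some moment in a run one of thin1, thin2, thin3 may be knocked a few centimetres aside while the robot is not near it.
Once in a run the grip may slacken for a moment while it holds something.
It also fails if it takes over 208 s, if anything falls off the work surface, if the arm or the gripper's body presses on something with over 40 N, if the wrist force passes 120 N, or if a joint passes its speed limit or range.

### The arm

A 6-joint arm with a two-finger parallel gripper is mounted at the origin on the work surface. World frame = base frame: x ahead of the robot, y to its left, z up, the work surface at z = 0. Lengths are in mm, angles in degrees, forces in N, time in s.
With the tool pointing down it reaches from about 350 to 850 mm from the base axis. Payload 8.1 kg.
Tool frame: the origin (TCP) lies midway between the tips of the shut fingers; the grasp point (between the pads) lies 19 mm behind it (hold_point_z is the distance from the TCP to the grasp point, in mm); z points along the fingers, y is the direction in which the jaws open and shut (so a half turn about z gives the same grasp; the last joint's range is limited). The gripper opens to 85 mm and grips with 20 to 120 N. Pads are 22 mm wide; open, the fingers measure 114 mm over their backs; the gripper's body (76 mm by 85 mm) begins 54 mm behind the grasp point. The pads swing forward as they close: fully open they stand 13 mm farther back than shut.
Start: joints at [-71.242, 7.471, 85.268, -0, 87.261, -4.893], TCP at [240.725, -549.597, 197.492] pointing down, gripper open.
Joint ranges: [-169.43, 169.43], [-51.17, 129.36], [1.28, 143.12], [-76.62, 256.62], [0, 156.53], [-152.29, 152.29]. Speed limits (degrees/s): [136.94, 136.94, 159.86, 180, 180, 180].

### API

Orientations are given as [roll, pitch, yaw] about the fixed x, y, z axes, in that order (R = Rz(yaw) Ry(pitch) Rx(roll)).
In Python, from bench import sense, snapshot, camera_params, hand_in, hold_point_z gives the robot as it stands.
- The arm moves only by the tool servo_tool, never from a script. Its argument "motion" is a list of rows, each a list of 7 numbers: the finger opening in mm, from 0 to 85.4, then the shift along the tool's x, y, z in mm, then the turn, a rotation vector about the tool's x, y, z in rad. A call has 1 to 10 rows; each row shifts and turns the pose as measured when the row begins, along the tool's axes as they then stand; what a row does not reach is not made up. A row lasts 1/10 s, in which the tool goes at most 50 mm and 8.59 degrees, less where a joint would pass 70% of its speed; a pose out of reach is approached as far as the arm can. A call with a gripper value outside its range is refused whole. The fingers move at their own pace and stop on an object; "force" is the grip in N (left out, the last holds). Time passes only in rows, so rows that do not move let the fingers close. It gives the time, the measured TCP pose, the force and the opening at its end, in the units of the state.
- sense(): the state, without advancing time (a new reading comes with each control period).
- snapshot(name): name is "side" or "top" or "wrist"; returns the picture (400x640x3 uint8, blue, green, red); there is no depth.
- camera_params(name): a dict with "fx", "fy", "cx", "cy" (pixels), "D" ([k1, k2, p1, p2, k3] as OpenCV has them; the pictures are not rectified), "R" (3x3) and "t" (3): a world point X has camera coordinates R X + t; the wrist camera has in their place "tool_from_camera" (4x4, takes a point from camera to tool coordinates, whose origin is the TCP and whose axes are the flange's). Camera axes: x right, y down, z forward; pixel columns grow to the right and rows downward; lengths in mm; the calibration is good to about 2 mm. A picture is of the moment at which its call begins: read the wrist's pose just before it. camera_params takes no time and is no camera call.
- hand_in(): hands the job in, once; it reports no verdict.
The state is a dict: "time": time; "joint_pos": joint angles; "qd": joint speeds; "joint_efforts": joint torques, N m; "tool_pos": TCP position; "tcp_rot": TCP orientation; "ft_force": force on the tool from outside, world axes, zero at the start; "wrist_torque": the same for the moment, N m; "finger_gap": finger opening in mm.
Only numpy, scipy, OpenCV 4.12 (cv2) and the standard library are available. Lean on these libraries where they do the work, as an engineer would, in place of code of your own. Each camera call takes 0.05 s, during which the arm holds its last target. There are 200 camera calls.

## Working session

There is one attempt and no reset: what is moved stays moved. The work goes in short steps, Python scripts to look and compute and a tool call to move; the robot and the scene stay as the last step left them, time stands still between calls to the robot, and variables do not carry over. Pictures are saved under pics/ and viewed, about 12 in all and at most 16, crops included, and the job is handed in when it is done.

Besides the shell and the picture viewer there is one more tool, called as name(argument=value, ...) on one line, values as JSON. servo_tool: Moves the arm, as the interface text tells. Its arguments: {"type":"object","properties":{"motion":{"type":"array"},"force":{"type":"number"}},"required":["motion"]}

```bash
ls; mkdir -p pics
python3 - <<'E'
from bench import *
import cv2
print(sense()); print(hold_point_z)
for n in("top","side","wrist"):
    cv2.imwrite(f"pics/{n}0.png",snapshot(n)); print(n,camera_params(n))
E
```

```text
pics
{'time': 0.0, 'joint_pos': array([-7.12422261e+01,  7.51485885e+00,  8.53294263e+01,  1.04973650e-03,
        8.72609368e+01, -4.89167144e+00]), 'qd': array([ 0.01970414, -0.04502021,  0.05633969, -0.08374306, -0.07996266,
        0.0401525 ]), 'joint_efforts': array([ 2.00475342e-04, -5.69391525e+01, -5.00554132e+01, -2.15506711e-04,
        1.42918172e-02, -6.34330536e-05]), 'tool_pos': array([ 240.52840426, -549.01556863,  196.44567182]), 'tcp_rot': array([-1.79895251e+02, -1.00171111e-02,  2.36493850e+01]), 'ft_force': array([ 0.50329753,  0.86049117, -0.302389  ]), 'wrist_torque': array([0.02392583, 0.03854486, 0.0001235 ]), 'finger_gap': 85.67612573494723}
18.700000000000003
top {'fx': 425.8005392673961, 'fy': 425.8005392673961, 'cx': 330.2318511860968, 'cy': 199.5374805663734, 'D': array([-0.03671606,  0.        ,  0.        ,  0.        ,  0.        ]), 'R': array([[ 0.11427212, -0.99342889,  0.00639706],
       [-0.96762316, -0.11275783, -0.22581208],
       [ 0.22504957,  0.01961409, -0.97414988]]), 't': array([   9.10499665,  592.57612212, 1366.1696022 ])}
side {'fx':
[... 225 characters left out ...]
,
       [-0.41748854,  0.66995919, -0.61388762],
       [ 0.33514106, -0.51442571, -0.78933304]]), 't': array([514.69186825, 227.39245369, 928.16714274])}
wrist {'fx': 343.7204551671105, 'fy': 343.7204551671105, 'cx': 320.09688022611505, 'cy': 202.97995546469426, 'D': array([-0.0054949,  0.       ,  0.       ,  0.       ,  0.       ]), 'tool_from_camera': array([[-1.17652404e-03, -9.59309145e-01, -2.82355416e-01,
         7.16703274e+01],
       [ 9.99999069e-01, -1.32384563e-03,  3.30980976e-04,
        -8.39700837e-01],
       [-6.91308059e-04, -2.82354764e-01,  9.59309809e-01,
        -1.74984888e+02],
       [ 0.00000000e+00,  0.00000000e+00,  0.00000000e+00,
         1.00000000e+00]])}
```

View pics/top0.png

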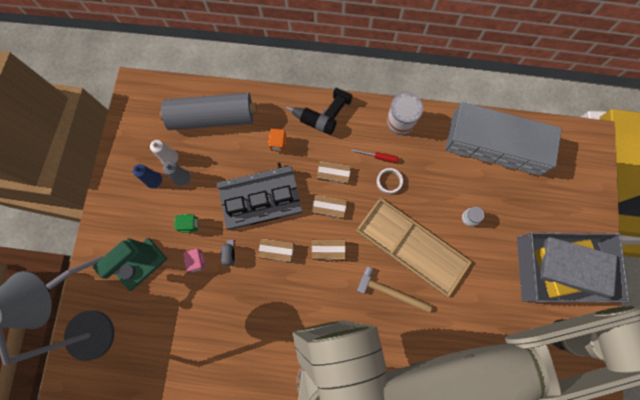

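View pics/side0.png

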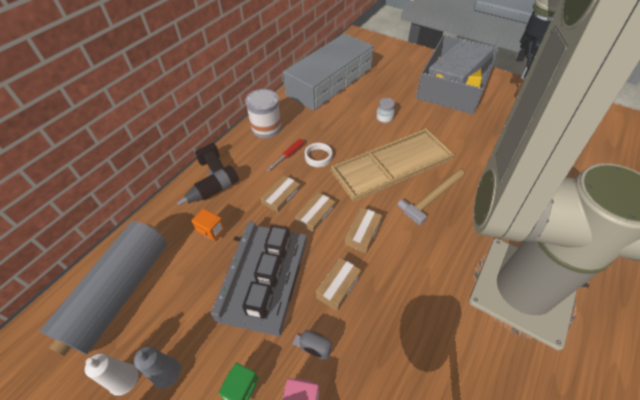

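Top view: charger at about (260,197) with three black packs. Four cartons at about (333,172), (330,206), (328,249) and (276,250). The tray is at about (415,247). The look-alikes are orange (277,139), green (186,223) and pink (194,260). Next I enlarge the image to get corners.

```bash
cat > h.py <<'E'
import numpy as np, cv2
from bench import *
from scipy.spatial.transform import Rotation as Ro
def K(p): return np.array([[p['fx'],0,p['cx']],[0,p['fy'],p['cy']],[0,0,1.]])
def cam(name,s=None):
    p=camera_params(name)
    if name!='wrist': return p,np.array(p['R']),np.array(p['t'])
    s=s or sense(); T=np.eye(4); T[:3,:3]=Ro.from_euler('xyz',s['tcp_rot'],degrees=True).as_matrix(); T[:3,3]=s['tool_pos']
    M=np.linalg.inv(T@np.array(p['tool_from_camera'])); return p,M[:3,:3],M[:3,3]
def back(px,z,c):
    p,R,t=c; u=cv2.undistortPoints(np.array(px,float).reshape(-1,1,2),K(p),p['D']).reshape(-1,2)
    d=np.c_[u,np.ones(len(u))]@R; o=-R.T@t
    z=np.broadcast_to(z,len(u)); return o+d*((z-o[2])/d[:,2])[:,None]
def proj(X,c):
    p,R,t=c; return cv2.projectPoints(np.array(X,float).reshape(-1,1,3),cv2.Rodrigues(R)[0],t,K(p),p['D'])[0].reshape(-1,2)
def rect(x,y,yaw,lx,ly,z):
    c=np.array([[1,1],[-1,1],[-1,-1],[1,-1]])*[lx/2,ly/2]; a=np.radians(yaw)
    return np.c_[c@np.array([[np.cos(a),np.sin(a)],[-np.sin(a),np.cos(a)]])+[x,y],np.full(4,z)]
E
python3 - <<'E'
from h import *
im=cv2.imread('pics/top0.png'); c=cam('top')
cv2.imwrite('pics/topc.png',cv2.resize(im[150:300,210:480],None,fx=2.95,fy=2.95,interpolation=cv2.INTER_CUBIC))
px=[(260,197),(333,170),(330,204),(328,247),(276,248),(415,247),(235,204),(259,200),(283,194)]
print(back(px,[36,35,35,35,35,10,88,88,88],c).round())
# side cam check
print(back([(280,192),(317,210),(363,228),(338,282)],35,cam('side')).round())
print(proj([[0,0,0],[500,0,0],[500,200,0]],c))
E
```

```text
[[ 576.  319.   36.]
 [ 702.   80.   35.]
 [ 579.   77.   35.]
 [ 432.   67.   35.]
 [ 408.  240.   35.]
 [ 469. -229.   10.]
 [ 531.  388.   88.]
 [ 554.  311.   88.]
 [ 584.  235.   88.]]
[[689.  92.  35.]
 [561.  89.  35.]
 [422.  74.  35.]
 [399. 247.  35.]]
[[333.05004118 382.95238617]
 [349.3012392  230.84847344]
 [292.21023092 224.28710512]]
```

View pics/topc.png

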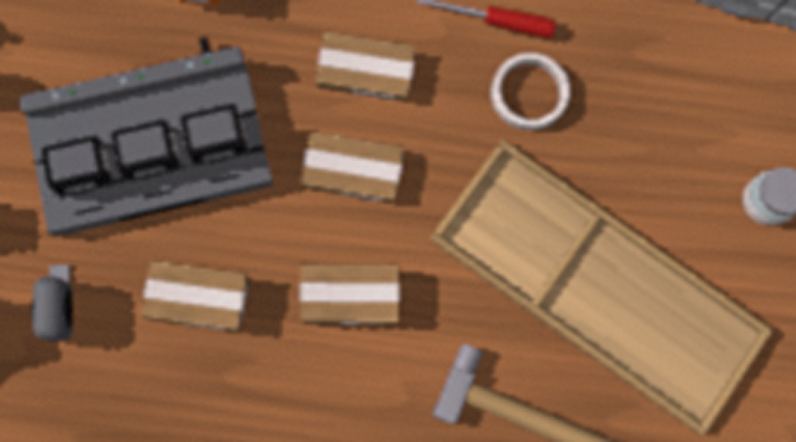

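The crop confirms three black packs with no gap in the row, and four cartons. The tray's outer corners in crop pixels are (503,143), (432,237), (705,433) and (776,328), with the divider on its upper-left side.

```bash
cat >> h.py <<'E'
def plan(tgt, n=None, vmax=40, amax=7.5, s=None):
    "rows (shift tool xyz, rotvec z deg) to reach x,y,z,yaw tool-down"
    s=s or sense(); R0=Ro.from_euler('xyz',s['tcp_rot'],degrees=True); p0=s['tool_pos']
    R1=Ro.from_euler('xyz',[180,0,tgt[3]],degrees=True); d=np.array(tgt[:3])-p0
    rv=(R0.inv()*R1).as_rotvec()
    n=n or int(max(1,np.ceil(np.linalg.norm(d)/vmax),np.ceil(np.degrees(np.linalg.norm(rv))/amax)))
    print('n',n,'dist',np.linalg.norm(d).round(),'rv',rv.round(3))
    for k in range(n):
        Rk=R0*Ro.from_rotvec(rv*k/n); print((Rk.inv().apply(d/n)).round(1).tolist(),(rv/n).round(3).tolist())
E
python3 - <<'E'
from h import *
c=cam('top')
q=np.array([(503,143),(432,237),(705,433),(776,328)])/2.95+[210,150]
P=back(q,20,c); print(P.round(1)); print([np.linalg.norm(P[i]-P[(i+1)%4]).round(1) for i in range(4)])
# fit: B,C,D... corners order +x+y, -x+y, -x-y, +x-y
m=P.mean(0); X=(P[0]+P[3]-P[1]-P[2]); Y=(P[0]+P[1]-P[2]-P[3])
print(m, np.degrees(np.arctan2(X[1],X[0])),np.degrees(np.arctan2(Y[1],Y[0]))-90)
plan([555,311,330,109])
E
```

```text
[[ 622.7  -95.7   20. ]
 [ 501.4  -23.5   20. ]
 [ 314.3 -352.4   20. ]
 [ 441.4 -427.7   20. ]]
[np.float64(141.2), np.float64(378.4), np.float64(147.7), np.float64(378.4)]
[ 469.94237795 -224.82865325   20.        ] -30.692817900407658 -29.129327728103895
n 24 dist 925.0 rv [-1.00e-03 -1.00e-03 -1.49e+00]
[26.4, -27.6, -5.5] [-0.0, -0.0, -0.062]
[28.0, -25.9, -5.5] [-0.0, -0.0, -0.062]
[29.6, -24.1, -5.5] [-0.0, -0.0, -0.062]
[31.0, -22.2, -5.5] [-0.0, -0.0, -0.062]
[32.3, -20.3, -5.5] [-0.0, -0.0, -0.062]
[33.5, -18.2, -5.5] [-0.0, -0.0, -0.062]
[34.6, -16.1, -5.5] [-0.0, -0.0, -0.062]
[35.5, -13.9, -5.5] [-0.0, -0.0, -0.062]
[36.3, -11.7, -5.5] [-0.0, -0.0, -0.062]
[37.0, -9.4, -5.5] [-0.0, -0.0, -0.062]
[37.5, -7.1, -5.5] [-0.0, -0.0, -0.062]
[37.9, -4.8, -5.5] [-0.0, -0.0, -0.062]
[38.1, -2.4, -5.5] [-0.0, -0.0, -0.062]
[38.2, -0.0, -5.5] [-0.0, -0.0, -0.062]
[38.1, 2.3, -5.5] [-0.0, -0.0, -0.062]
[37.9, 4.7, -5.5] [-0.0, -0.0, -0.062]
[37.5, 7.0, -5.5] [-0.0, -0.0, -0.062]
[37.0, 9.4, -5.5] [-0.0, -0.0, -0.062]
[36.3, 11.6, -5.5] [-0.0, -0.0, -0.062]
[35.6, 13.9, -5.6] [-0.0, -0.0, -0.062]
[34.6, 16.0, -5.6] [-0.0, -0.0, -0.062]
[33.6, 18.2, -5.6] [-0.0, -0.0, -0.062]
[32.4, 20.2, -5.6] [-0.0, -0.0, -0.062]
[31.1, 22.2, -5.6] [-0.0, -0.0, -0.062]
```

Run:
```python
from h import *
plan([500,-170,300,60],n=10,s=sense())
```

```text
n 10 dist 471.0 rv [-0.001 -0.001 -0.634]
[39.0, -24.3, -10.3] [-0.0, -0.0, -0.063]
[40.4, -21.8, -10.3] [-0.0, -0.0, -0.063]
[41.7, -19.2, -10.3] [-0.0, -0.0, -0.063]
[42.9, -16.5, -10.3] [-0.0, -0.0, -0.063]
[43.8, -13.8, -10.3] [-0.0, -0.0, -0.063]
[44.6, -11.0, -10.3] [-0.0, -0.0, -0.063]
[45.2, -8.1, -10.3] [-0.0, -0.0, -0.063]
[45.6, -5.2, -10.3] [-0.0, -0.0, -0.063]
[45.9, -2.3, -10.3] [-0.0, -0.0, -0.063]
[45.9, 0.6, -10.3] [-0.0, -0.0, -0.063]
```

servo_tool(motion=[[85,39,-24,-10,0,0,-0.063],[85,40,-22,-10,0,0,-0.063],[85,42,-19,-10,0,0,-0.063],[85,43,-16,-10,0,0,-0.063],[85,44,-14,-10,0,0,-0.063],[85,45,-11,-10,0,0,-0.063],[85,45,-8,-10,0,0,-0.063],[85,46,-5,-10,0,0,-0.063],[85,46,-2,-10,0,0,-0.063],[85,46,1,-10,0,0,-0.063]])

```text
time: 1.15
tool_pos: [503.0, -157.7, 295.1]
tcp_rot: [-179.5, -0.3, 60.5]
ft_force: [1.7, -0.6, 0.3]
finger_gap: 84.8
```

Run:
```python
from h import *
s=sense(); im=snapshot('wrist'); cv2.imwrite('pics/w1.png',im); print(s['tool_pos'],s['tcp_rot'])
import pickle; pickle.dump(s,open('s_w1.pkl','wb'))
c=cam('wrist',s); q=proj(rect(470,-225,-30,146,380,20),c); print(q.round())
cv2.imwrite('pics/w1b.png',cv2.resize(im,None,fx=1.25,fy=1.25))
```

```text
[ 502.97440869 -157.68617883  295.10649943] [-179.4732648    -0.25438844   60.50807042]
[[387.  67.]
 [268.  66.]
 [276. 331.]
 [372. 332.]]
```

View pics/w1b.png

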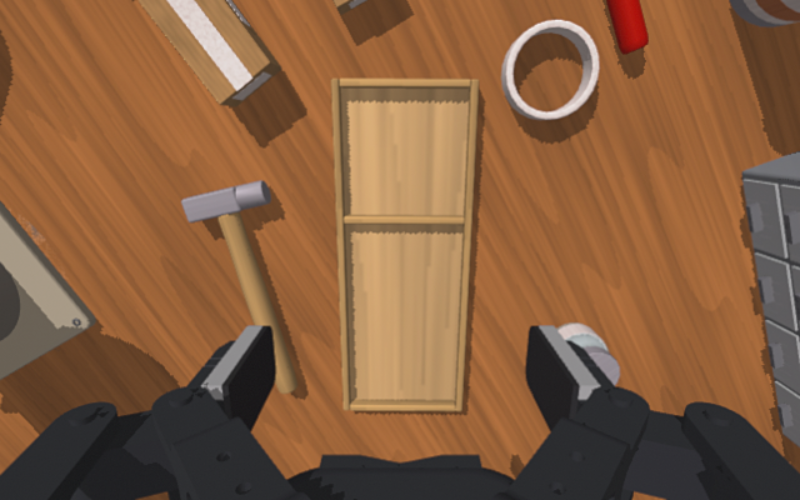

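Wrist view: the tray rim corners are at (332,80), (478,80), (462,411) and (345,409), with the divider at v≈218. The pixels are in the 1.25× picture.

Run:
```python
from h import *
import pickle; s=pickle.load(open('s_w1.pkl','rb')); c=cam('wrist',s)
q=np.array([(478,80),(332,80),(345,410),(462,411)])/1.25
from scipy.optimize import least_squares
f=lambda v:(proj(rect(v[0],v[1],v[2],146,380,20),c)-q).ravel()
r=least_squares(f,[470,-225,-30]); print(r.x,r.fun.round(1))
P=back(np.array([(343,219),(466,219)])/1.25,20,c); print(P)
x,y,a=r.x; a=np.radians(a); M=np.array([[np.cos(a),-np.sin(a)],[np.sin(a),np.cos(a)]])
print('divider local',(P[:,:2]-[x,y])@M)
for l in([0,-69],[0,115]): print(l, M@l+[x,y])
# charger target: look; aim camera centre at middle pack
yaw=109; tx=np.array([np.cos(np.radians(yaw)),np.sin(np.radians(yaw))])
plan([*(np.array([555,311])+tx*50),300,yaw],n=14)
```

```text
[ 468.90289841 -220.35200195  -29.65229156] [ 1.4 -0.8 -1.4 -0.9 -0.9  1.6  0.9  1.4]
[[ 437.00269463 -144.11726419   20.        ]
 [ 551.22936502 -208.62861185   20.        ]]
divider local [[-65.43868255  50.4691695 ]
 [ 65.74532872  50.91794116]]
[0, -69] [ 434.76616865 -280.31602184]
[0, 115] [ 525.79744802 -120.41196881]
n 14 dist 511.0 rv [-0.003 -0.011 -0.837]
[33.0, -15.6, 0.2] [-0.0, -0.001, -0.06]
[33.9, -13.6, 0.2] [-0.0, -0.001, -0.06]
[34.6, -11.6, 0.1] [-0.0, -0.001, -0.06]
[35.2, -9.5, 0.1] [-0.0, -0.001, -0.06]
[35.7, -7.4, 0.1] [-0.0, -0.001, -0.06]
[36.1, -5.2, 0.0] [-0.0, -0.001, -0.06]
[36.4, -3.1, 0.0] [-0.0, -0.001, -0.06]
[36.5, -0.9, -0.0] [-0.0, -0.001, -0.06]
[36.5, 1.3, -0.0] [-0.0, -0.001, -0.06]
[36.3, 3.5, -0.1] [-0.0, -0.001, -0.06]
[36.1, 5.6, -0.1] [-0.0, -0.001, -0.06]
[35.7, 7.8, -0.1] [-0.0, -0.001, -0.06]
[35.1, 9.9, -0.2] [-0.0, -0.001, -0.06]
[34.5, 12.0, -0.2] [-0.0, -0.001, -0.06]
```

servo_tool(motion=[[85,33,-15.5,0,0,0,-0.06],[85,34,-13.5,0,0,-0.002,-0.06],[85,34.5,-11.5,0,0,-0.002,-0.06],[85,35,-9.5,0,0,-0.002,-0.06],[85,35.5,-7.5,0,0,0,-0.06],[85,36,-5,0,0,0,-0.06],[85,36.5,-3,0,0,0,-0.06],[85,36.5,-1,0,0,0,-0.06],[85,36.5,1.5,0,0,0,-0.06],[85,36.5,3.5,0,0,0,-0.06]])

```text
time: 2.2
tool_pos: [525.3, 225.8, 296.8]
tcp_rot: [-179.6, -0.3, 96.7]
ft_force: [0.5, 0.2, 0.5]
finger_gap: 85.6
```

servo_tool(motion=[[85,36,5.5,0,0,0,-0.06],[85,35.5,8,0,0,0,-0.06],[85,35,10,0,0,0,-0.06],[85,34.5,12,0,0,0,-0.06],[85,0,0,0,0,0,0],[85,0,0,0,0,0,0]])

```text
time: 2.8
tool_pos: [527.6, 381.8, 293.0]
tcp_rot: [-179.4, -0.4, 111.5]
ft_force: [-0.9, 0.2, -0.5]
finger_gap: 85.1
```

Run:
```python
from h import *
s=sense(); im=snapshot('wrist'); cv2.imwrite('pics/w2.png',im); print(s['tool_pos'],s['tcp_rot'],s['qd'].round(2))
import pickle; pickle.dump(s,open('s_w2.pkl','wb'))
c=cam('wrist',s)
for k in(-80,0,80):
    a=np.radians(19.1); o=np.array([555,311])+k*np.array([-np.sin(a),np.cos(a)]); print(proj(rect(*o,19.1,50,66,88),c).round().tolist())
cv2.imwrite('pics/w2b.png',cv2.resize(im,None,fx=1.25,fy=1.25))
```

```text
[527.58076756 381.8185474  293.00579528] [-179.40448138   -0.36886179  111.47777022] [ 1.75  1.6  -0.76  0.72 -0.24 -0.18]
[[341.0, 271.0], [300.0, 269.0], [298.0, 316.0], [338.0, 317.0]]
[[345.0, 208.0], [301.0, 206.0], [300.0, 258.0], [341.0, 260.0]]
[[349.0, 138.0], [303.0, 136.0], [302.0, 194.0], [345.0, 196.0]]
```

View pics/w2b.png

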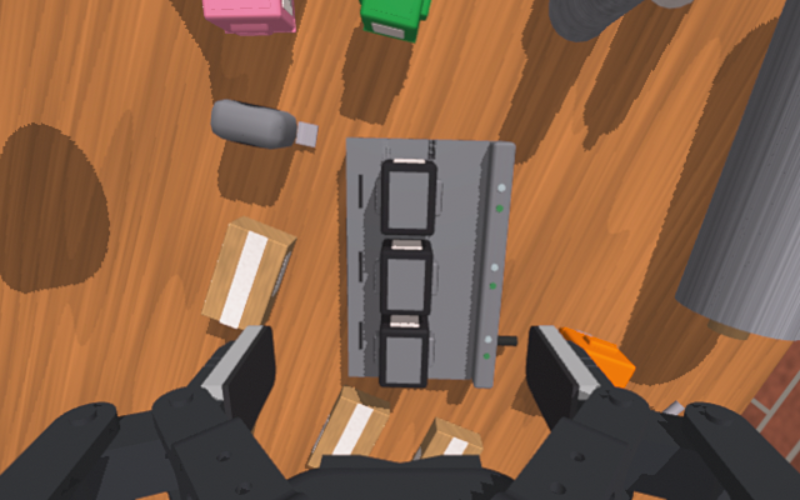

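Wrist view (1.25×): the three black packs have top centres at about (409,200), (406,281) and (403,356). The strip's outer corners are (514,143) and (492,387), and the deck's -x corners are (347,140) and (349,377). The green and pink look-alikes at the top are left alone.

Run:
```python
from h import *
import pickle; s=pickle.load(open('s_w2.pkl','rb')); c=cam('wrist',s)
from scipy.optimize import least_squares
L=np.array([[0,80,88],[0,0,88],[0,-80,88],[100,132,56],[100,-132,56],[-62,132,36],[-62,-132,36]],float)
q=np.array([(409.5,200),(406,281),(403.5,356),(514,143),(492,387),(347,140),(349,377)])/1.25
def W(v):
    a=np.radians(v[2]); M=np.array([[np.cos(a),-np.sin(a)],[np.sin(a),np.cos(a)]]); return np.c_[L[:,:2]@M.T+v[:2],L[:,2]]
f=lambda v:(proj(W(v),c)-q).ravel()
r=least_squares(f,[555,311,19],loss='soft_l1'); print(r.x,r.fun.round(1))
print(W(r.x)[:3])
```

```text
[555.44936335 319.37513762  20.0037512 ] [-0.8 -0.1 -0.1  2.8  0.1  3.5  2.9 -1.1  1.2  2.4 -0.9 -2.6 -0.5 -0.8]
[[528.08283016 394.54875574  88.        ]
 [555.44936335 319.37513762  88.        ]
 [582.81589655 244.2015195   88.        ]]
```

Run:
```python
from h import *
plan([583,244,150,110],n=6)
```

```text
n 6 dist 206.0 rv [-0.011 -0.007  0.026]
[-24.9, 0.5, 23.6] [-0.002, -0.001, 0.004]
[-24.9, 0.5, 23.7] [-0.002, -0.001, 0.004]
[-24.8, 0.6, 23.7] [-0.002, -0.001, 0.004]
[-24.8, 0.7, 23.7] [-0.002, -0.001, 0.004]
[-24.8, 0.7, 23.7] [-0.002, -0.001, 0.004]
[-24.8, 0.8, 23.8] [-0.002, -0.001, 0.004]
```

servo_tool(motion=[[85,-25,0.5,23.5,-0.002,-0.001,0.004],[85,-25,0.5,23.5,-0.002,-0.001,0.004],[85,-25,0.5,23.5,-0.002,-0.001,0.004],[85,-25,0.5,23.5,-0.002,-0.001,0.004],[85,-25,0.5,23.5,-0.002,-0.001,0.004],[85,-25,0.5,23.5,-0.002,-0.001,0.004],[85,0,0,0,0,0,0],[85,0,0,0,0,0,0]])

```text
time: 3.65
tool_pos: [585.0, 229.4, 148.9]
tcp_rot: [179.7, -0.0, 109.3]
ft_force: [-0.1, -0.2, 0.6]
finger_gap: 84.5
```

Run:
```python
from h import *
s=sense(); im=snapshot('wrist'); cv2.imwrite('pics/w3.png',im); print(s['tool_pos'],s['tcp_rot'],s['qd'].round(2))
import pickle; pickle.dump(s,open('s_w3.pkl','wb'))
cv2.imwrite('pics/w3b.png',cv2.resize(im,None,fx=1.25,fy=1.25))
```

```text
[584.98502709 229.40694899 148.89105659] [ 1.79672568e+02 -3.88573136e-02  1.09314634e+02] [-2.11  0.08  2.04 -0.63 -0.41 -0.49]
```

View pics/w3b.png

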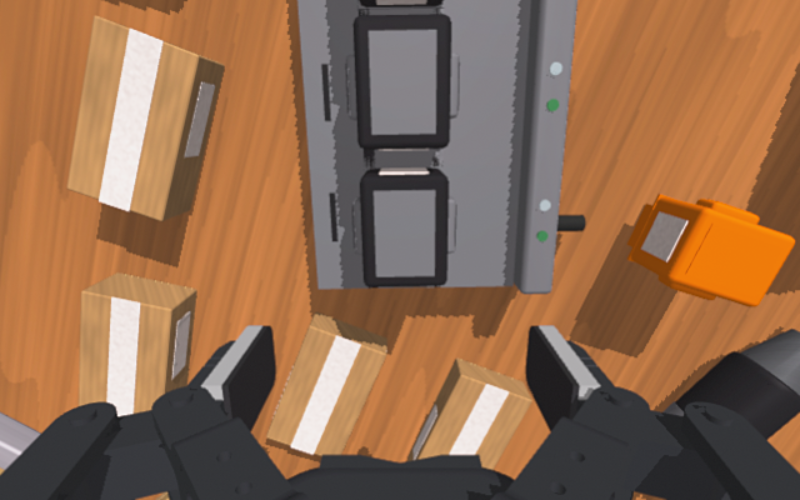

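Closer view (1.25×): pack C's top corners are about (362,175), (447,173), (446,286) and (364,287). Pack B's are (355,14), (452,14), (449,147) and (357,148). The charger's end is at v≈290. The cartons are also clear in this view.

```bash
cat > fit.py <<'E'
from h import *
from scipy.optimize import least_squares
def fit(L,q,c,v0):
    L=np.array(L,float); q=np.array(q,float)
    def W(v):
        a=np.radians(v[2]); M=np.array([[np.cos(a),-np.sin(a)],[np.sin(a),np.cos(a)]]); return np.c_[L[:,:2]@M.T+v[:2],L[:,2]]
    r=least_squares(lambda v:(proj(W(v),c)-q).ravel(),v0,loss='soft_l1'); return r.x,r.fun.reshape(-1,2).round(1).tolist(),W(r.x)
E
python3 - <<'E'
from fit import *
import pickle; s=pickle.load(open('s_w3.pkl','rb')); c=cam('wrist',s)
pk=lambda y:[[x,y+d,88] for x,d in((-25,33),(25,33),(25,-33),(-25,-33))]
x,r,w=fit(pk(-80)+pk(0)+[[100,-132,56],[-62,-132,36]],np.array([(362,175),(447,173),(446,286),(364,287),(355,14),(452,14),(449,147),(357,148),(551,292),(318,289)])/1.25,c,[555,311,19])
print(x,r)
a=np.radians(x[2])
for k in(-80,0,80): print(k,x[:2]+k*np.array([-np.sin(a),np.cos(a)]))
b=x[:2]-80*np.array([-np.sin(a),np.cos(a)])
plan([*b,44,90+x[2]],n=1)
print(proj([*s['tool_pos']],c)*1.25)
E
```

```text
[554.88365452 319.52770967  20.11963457] [[-3.5, 0.0], [2.1, 0.5], [1.4, 1.1], [-1.2, 1.5], [-3.5, -2.8], [0.3, -4.1], [0.9, 0.0], [-0.4, 0.4], [2.1, 2.4], [-0.4, -0.6]]
-80 [582.40217377 244.40959536]
0 [554.88365452 319.52770967]
80 [527.36513527 394.64582399]
n 1 dist 106.0 rv [ 0.005 -0.    -0.014]
[15.0, 2.1, 104.7] [0.005, -0.0, -0.014]
[[400.75168479 299.63372286]]
```

servo_tool(motion=[[85,10,1.5,0,0.004,0,-0.01],[85,4,0.5,20,0,0,-0.004],[85,0,0,25,0,0,0],[85,0,0,20,0,0,0],[85,0,0,10,0,0,0],[85,0,0,0,0,0,0],[85,0,0,0,0,0,0]])

```text
time: 4.4
tool_pos: [585.9, 254.3, 82.5]
tcp_rot: [179.1, -0.1, 110.6]
ft_force: [-0.6, 0.8, -0.0]
finger_gap: 84.9
```

Run:
```python
from h import *
plan([582.4,244.4,43,110],n=1)
```

```text
n 1 dist 41.0 rv [ 0.016 -0.002  0.011]
[-8.1, -7.4, 39.3] [0.016, -0.002, 0.011]
```

servo_tool(motion=[[85,0,0,0,0,0,0]])

```text
time: 4.5
tool_pos: [586.4, 255.0, 83.8]
tcp_rot: [179.0, -0.1, 110.7]
ft_force: [-0.3, -0.2, 0.3]
finger_gap: 84.9
```

servo_tool(motion=[[85,0,0,0,0,0,0]])

```text
time: 4.6
tool_pos: [587.1, 255.4, 85.1]
tcp_rot: [178.9, -0.1, 110.7]
ft_force: [-0.1, -0.1, 0.3]
finger_gap: 85.1
```

servo_tool(motion=[[85,-8,0,0,0,0,0]])

```text
time: 4.7
tool_pos: [590.4, 248.6, 86.2]
tcp_rot: [178.8, -0.1, 110.7]
ft_force: [-0.1, 0.7, -0.7]
finger_gap: 84.8
```

servo_tool(motion=[[85,0,0,0,0,0,0]])

```text
time: 4.8
tool_pos: [591.2, 247.7, 86.9]
tcp_rot: [178.7, -0.1, 110.7]
ft_force: [-0.2, -0.3, 0.7]
finger_gap: 85.1
```

servo_tool(motion=[[85,0,0,0,0,0,0]])

```text
time: 4.9
tool_pos: [591.7, 247.3, 87.4]
tcp_rot: [178.7, -0.1, 110.7]
ft_force: [-0.2, 0.6, -0.2]
finger_gap: 84.9
```

Run:
```python
from h import *
plan([582.4,244.4,43,110],n=1)
```

```text
n 1 dist 45.0 rv [ 0.023 -0.002  0.011]
[0.4, -10.7, 44.2] [0.023, -0.002, 0.011]
```

servo_tool(motion=[[85,0,-6,4,0.012,0,0.006],[85,0,-4,8,0.012,0,0.006],[85,0,-1,8,0,0,0],[85,0,0,8,0,0,0],[85,0,0,8,0,0,0]])

```text
time: 5.4
tool_pos: [580.9, 243.0, 49.0]
tcp_rot: [-179.9, -0.1, 109.9]
ft_force: [-0.3, -0.1, -0.3]
finger_gap: 84.9
```

Run:
```python
from h import *
plan([582.4,244.4,43,110],n=1); print(sense()['tool_pos'])
```

```text
n 1 dist 6.0 rv [-0.002 -0.002 -0.003]
[0.8, 1.9, 6.0] [-0.002, -0.002, -0.003]
[580.86672711 242.98208126  48.97644051]
```

servo_tool(motion=[[85,0,1.5,5,0,0,0],[50,0.5,0,0,0,0,0],[48,0,0,0,0,0,0],[45,0,0,0,0,0,0],[45,0,0,0,0,0,0],[45,0,0,0,0,0,0],[45,0,0,0,0,0,0]], force=60)

```text
time: 6.1
tool_pos: [581.0, 243.9, 41.1]
tcp_rot: [-179.7, -0.1, 109.9]
ft_force: [0.3, 0.3, -1.5]
finger_gap: 48.6
```

servo_tool(motion=[[45,0,0,0,0,0,0],[45,0,0,0,0,0,0]])

```text
time: 6.3
tool_pos: [581.0, 243.9, 41.1]
tcp_rot: [-179.7, -0.1, 109.9]
ft_force: [0.3, 0.9, -2.2]
finger_gap: 48.6
```

servo_tool(motion=[[45,0,0,-5,0,0,0],[45,0,0,-5,0,0,0],[45,0,0,-6,0,0,0],[45,0,0,-7,0,0,0],[45,0,0,-7,0,0,0]])

```text
time: 6.8
tool_pos: [579.3, 243.2, 44.1]
tcp_rot: [-179.5, -0.2, 109.8]
ft_force: [29.3, 10.9, -48.3]
finger_gap: 47.7
```

servo_tool(motion=[[45,0,0,3,0,0,0],[45,0,0,0,0,0,0]])

```text
time: 7.0
tool_pos: [580.1, 243.6, 42.8]
tcp_rot: [-179.5, -0.2, 109.8]
ft_force: [-0.7, -0.8, -3.8]
finger_gap: 47.7
```

Run:
```python
from h import *
s=sense(); im=snapshot('wrist'); cv2.imwrite('pics/w4.png',im); print(s['tool_pos'],s['tcp_rot'],s['ft_force'])
im2=snapshot('side');cv2.imwrite('pics/side4.png',im2)
cv2.imwrite('pics/w4b.png',np.hstack([cv2.resize(im[170:400,170:470],None,fx=1.7,fy=1.7),cv2.resize(im2[200:340,200:320],(int(120*2.8),391))[:391]])[:391])
```

```text
[580.06025528 243.63128349  42.78356949] [-179.53423963   -0.20280458  109.82875602] [-0.70940783 -0.76985556 -3.78310152]
```

View pics/w4b.png

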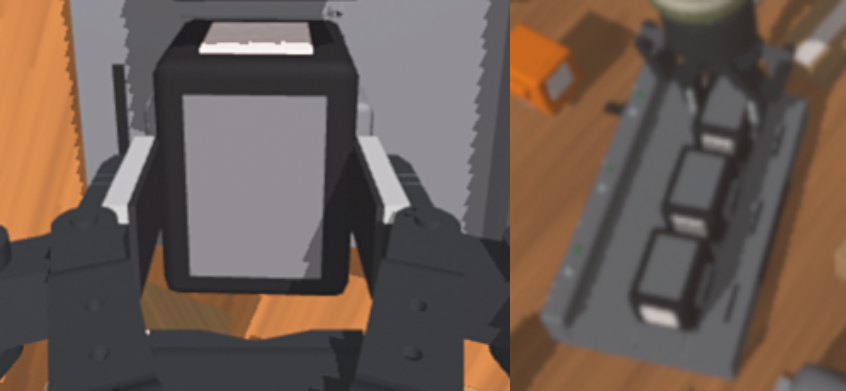

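Run:
```python
from fit import *
s=sense(); c=cam('wrist',s)
o=lambda P:((proj(P,c)-[170,170])*1.7).round().tolist()
R=Ro.from_euler('xyz',s['tcp_rot'],degrees=True)
tp=lambda v:R.apply(v)+s['tool_pos']
print('TCPx+11, pad', o([tp([11,24,-z]) for z in(0,10,20,30,40)]))
a=np.radians(20.1);M=np.array([[np.cos(a),-np.sin(a)],[np.sin(a),np.cos(a)]])
b=np.array([582.4,244.4])
for nm,l in dict(btn=[(31,17,54),(31,17,72),(31,-17,72),(-31,17,72),(-31,17,54)],top=[(-25,33,88),(25,33,88),(25,-33,88),(-25,-33,88)]).items():
    print(nm,o([[*(M@p[:2]+b),p[2]] for p in l]))
```

```text
TCPx+11, pad [[332.0, 86.0], [336.0, 97.0], [340.0, 110.0], [346.0, 123.0], [352.0, 139.0]]
btn [[369.0, 80.0], [381.0, 101.0], [374.0, 214.0], [148.0, 102.0], [159.0, 80.0]]
top [[157.0, 62.0], [372.0, 61.0], [360.0, 301.0], [170.0, 301.0]]
```

servo_tool(motion=[[50,0,1,1,-0.008,0,0],[60,0,0,0,0,0,0],[75,0,0,0,0,0,0],[75,0,0,0,0,0,0]], force=20)

```text
time: 7.5
tool_pos: [581.6, 244.2, 42.4]
tcp_rot: [179.9, -0.2, 109.8]
ft_force: [-0.1, 0.0, -0.5]
finger_gap: 74.9
```

servo_tool(motion=[[56,0,0,0,0,0,0],[56,0,0,0,0,0,0],[56,0,0,0,0,0,0],[56,0,0,0,0,0,0]], force=20)

```text
time: 7.9
tool_pos: [582.0, 244.3, 42.8]
tcp_rot: [179.8, -0.2, 109.8]
ft_force: [-0.7, 0.5, -0.3]
finger_gap: 55.7
```

servo_tool(motion=[[45,0,0,0,0,0,0],[45,0,0,0,0,0,0],[45,0,0,0,0,0,0],[45,0,0,0,0,0,0]], force=20)

```text
time: 8.3
tool_pos: [582.3, 244.4, 43.0]
tcp_rot: [179.8, -0.2, 109.8]
ft_force: [0.1, -0.3, 1.4]
finger_gap: 48.8
```

Run:
```python
from h import *
s=sense(); im=snapshot('wrist'); print(s['tool_pos'],s['tcp_rot'],s['ft_force'])
im4=cv2.imread('pics/w4.png')
z=lambda i:cv2.resize(i[190:330,230:400],(400,330),interpolation=cv2.INTER_CUBIC)
cv2.imwrite('pics/w5b.png',np.clip(np.hstack([z(im4),z(im)])*2.0,0,255))
```

```text
[582.26693053 244.37612304  43.03273636] [179.77089395  -0.197688   109.82593597] [ 0.11129369 -0.34428573  1.38055298][ WARN:0@0.953] global loadsave.cpp:1063 imwrite_ Unsupported depth image for selected encoder is fallbacked to CV_8U.
```

View pics/w5b.png

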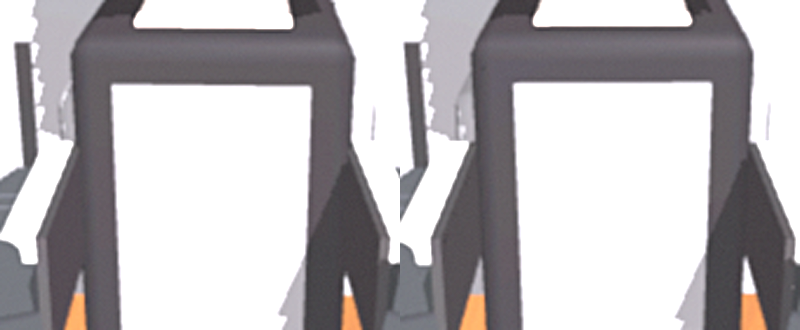

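Run:
```python
from fit import *
s=sense(); c=cam('wrist',s)
R=Ro.from_euler('xyz',s['tcp_rot'],degrees=True)
tp=lambda v:R.apply(v)+s['tool_pos']
for yy in(24.4,26,42): print(yy,[(z,(((proj([tp([11,yy,-z])],c)[0]-[230,190])*[2.353,2.357])+[400,0]).round().tolist()) for z in range(0,75,8)])
```

```text
24.4 [(0, [720.0, 72.0]), (8, [724.0, 84.0]), (16, [729.0, 98.0]), (24, [735.0, 112.0]), (32, [741.0, 128.0]), (40, [748.0, 146.0]), (48, [755.0, 165.0]), (56, [764.0, 187.0]), (64, [773.0, 211.0]), (72, [784.0, 239.0])]
26 [(0, [727.0, 72.0]), (8, [732.0, 84.0]), (16, [737.0, 98.0]), (24, [743.0, 112.0]), (32, [749.0, 128.0]), (40, [757.0, 146.0]), (48, [765.0, 165.0]), (56, [773.0, 187.0]), (64, [783.0, 211.0]), (72, [795.0, 239.0])]
42 [(0, [796.0, 72.0]), (8, [804.0, 84.0]), (16, [813.0, 98.0]), (24, [823.0, 112.0]), (32, [833.0, 128.0]), (40, [845.0, 146.0]), (48, [857.0, 165.0]), (56, [872.0, 187.0]), (64, [888.0, 211.0]), (72, [906.0, 239.0])]
```

Run:
```python
from fit import *
import pickle; s=pickle.load(open('s_w3.pkl','rb')); c=cam('wrist',s)
R=Ro.from_euler('xyz',s['tcp_rot'],degrees=True)
tp=lambda v:R.apply(v)+s['tool_pos']
print([(z,(proj([tp([11,42.5,-z]),tp([-11,42.5,-z])],c)*1.25).round().tolist()) for z in range(0,75,6)])
```

```text
[(0, [[499.0, 276.0], [496.0, 322.0]]), (6, [[502.0, 281.0], [499.0, 328.0]]), (12, [[506.0, 286.0], [502.0, 335.0]]), (18, [[509.0, 291.0], [506.0, 342.0]]), (24, [[513.0, 297.0], [509.0, 349.0]]), (30, [[517.0, 303.0], [513.0, 357.0]]), (36, [[522.0, 310.0], [517.0, 365.0]]), (42, [[527.0, 317.0], [522.0, 374.0]]), (48, [[532.0, 325.0], [526.0, 384.0]]), (54, [[538.0, 334.0], [532.0, 395.0]]), (60, [[544.0, 343.0], [537.0, 406.0]]), (66, [[551.0, 353.0], [543.0, 419.0]]), (72, [[558.0, 364.0], [550.0, 432.0]])]
```

servo_tool(motion=[[80,0,0,0,0.004,0,0],[80,0,0,0,0,0,0],[80,0,0,4,0,0,0],[80,0,0,4,0,0,0],[80,0,0,4,0,0,0]])

```text
time: 8.85
tool_pos: [582.5, 244.5, 30.6]
tcp_rot: [180.0, -0.2, 109.8]
ft_force: [-0.1, 0.9, 0.3]
finger_gap: 80.0
```

servo_tool(motion=[[80,0,0,3,0,0,0],[80,0,0,3,0,0,0]])

```text
time: 9.05
tool_pos: [582.0, 244.3, 23.3]
tcp_rot: [-180.0, -0.2, 109.8]
ft_force: [0.4, 0.2, -0.2]
finger_gap: 80.2
```

servo_tool(motion=[[56,0,0,0,0,0,0],[56,0,0,0,0,0,0],[56,0,0,0,0,0,0]])

```text
time: 9.35
tool_pos: [581.9, 244.3, 22.8]
tcp_rot: [-179.9, -0.2, 109.8]
ft_force: [-0.4, 0.0, -0.8]
finger_gap: 56.0
```

servo_tool(motion=[[45,0,0,0,0,0,0],[45,0,0,0,0,0,0],[45,0,0,0,0,0,0]])

```text
time: 9.65
tool_pos: [582.1, 244.4, 23.5]
tcp_rot: [-180.0, -0.2, 109.8]
ft_force: [-0.9, 0.2, 0.0]
finger_gap: 50.6
```

servo_tool(motion=[[45,0,0,0,0,0,0],[45,0,0,-4,0,0,0],[45,0,0,-4,0,0,0],[45,0,0,-4,0,0,0],[45,0,0,-4,0,0,0]], force=50)

```text
time: 10.15
tool_pos: [581.1, 244.0, 38.4]
tcp_rot: [-179.8, -0.2, 109.8]
ft_force: [2.1, 0.8, -4.2]
finger_gap: 50.4
```

servo_tool(motion=[[45,0,0,-8,0,0,0],[45,0,0,-15,0,0,0],[45,0,0,-25,0,0,0],[45,0,0,-30,0,0,0],[45,0,0,-30,0,0,0],[45,0,0,-20,0,0,0]], force=50)

```text
time: 10.75
tool_pos: [577.5, 242.3, 171.5]
tcp_rot: [-179.3, -0.2, 109.8]
ft_force: [0.4, -0.0, -3.0]
finger_gap: 49.8
```

```bash
cat >> h.py <<'E'
TRAY=[468.9,-220.35,-29.65]
def tr(lx,ly):
    a=np.radians(TRAY[2]); return np.array([[np.cos(a),-np.sin(a)],[np.sin(a),np.cos(a)]])@[lx,ly]+TRAY[:2]
E
python3 - <<'E'
from h import *
s=sense(); print(s['tool_pos'],s['ft_force'],s['finger_gap'])
t=tr(0,-139); print(t); plan([*t,170,60.35],n=18)
E
```

```text
[577.51823471 242.32936061 171.46295061] [ 0.42305187 -0.01353595 -3.04925497] 49.768915653560285
[ 400.13663663 -341.14983385]
n 18 dist 610.0 rv [-0.014  0.002  0.863]
[-27.2, -20.3, 0.2] [-0.001, 0.0, 0.048]
[-28.1, -18.9, 0.2] [-0.001, 0.0, 0.048]
[-29.0, -17.6, 0.2] [-0.001, 0.0, 0.048]
[-29.8, -16.2, 0.2] [-0.001, 0.0, 0.048]
[-30.5, -14.7, 0.2] [-0.001, 0.0, 0.048]
[-31.2, -13.2, 0.2] [-0.001, 0.0, 0.048]
[-31.8, -11.7, 0.1] [-0.001, 0.0, 0.048]
[-32.3, -10.2, 0.1] [-0.001, 0.0, 0.048]
[-32.8, -8.6, 0.1] [-0.001, 0.0, 0.048]
[-33.1, -7.0, 0.1] [-0.001, 0.0, 0.048]
[-33.4, -5.4, 0.1] [-0.001, 0.0, 0.048]
[-33.7, -3.8, 0.1] [-0.001, 0.0, 0.048]
[-33.8, -2.2, 0.1] [-0.001, 0.0, 0.048]
[-33.9, -0.6, 0.1] [-0.001, 0.0, 0.048]
[-33.9, 1.0, 0.1] [-0.001, 0.0, 0.048]
[-33.8, 2.7, 0.1] [-0.001, 0.0, 0.048]
[-33.6, 4.3, 0.1] [-0.001, 0.0, 0.048]
[-33.4, 5.9, 0.1] [-0.001, 0.0, 0.048]
```

servo_tool(motion=[[45,-20,-15,0,-0.003,0,0.03],[45,-28,-19,0,-0.003,0,0.048],[45,-29,-17.5,0,-0.002,0,0.048],[45,-30,-16,0,-0.002,0,0.048],[45,-30.5,-14.5,0,-0.002,0,0.048],[45,-31,-13,0,-0.002,0,0.048],[45,-32,-11.5,0,0,0,0.048],[45,-32.5,-10,0,0,0,0.048],[45,-33,-8.5,0,0,0,0.048],[45,-33,-7,0,0,0,0.048]])

```text
time: 11.75
tool_pos: [484.1, -80.5, 189.6]
tcp_rot: [179.1, -0.4, 82.8]
ft_force: [0.4, -0.2, -4.1]
finger_gap: 49.6
```

Run:
```python
from h import *
s=sense(); print(s['tool_pos'],s['tcp_rot'],s['finger_gap'])
plan([*tr(0,-139),165,60.35],n=9)
```

```text
[484.09715046 -80.51962134 189.56136449] [179.11163928  -0.44106916  82.77325177] 49.595872438007376
n 9 dist 275.0 rv [ 0.014 -0.011  0.391]
[-29.9, -5.6, 2.4] [0.002, -0.001, 0.043]
[-30.1, -4.3, 2.5] [0.002, -0.001, 0.043]
[-30.3, -3.0, 2.5] [0.002, -0.001, 0.043]
[-30.4, -1.7, 2.5] [0.002, -0.001, 0.043]
[-30.4, -0.4, 2.6] [0.002, -0.001, 0.043]
[-30.4, 1.0, 2.6] [0.002, -0.001, 0.043]
[-30.3, 2.3, 2.6] [0.002, -0.001, 0.043]
[-30.2, 3.6, 2.7] [0.002, -0.001, 0.043]
[-30.0, 4.9, 2.7] [0.002, -0.001, 0.043]
```

servo_tool(motion=[[45,-30,-5.5,2,0.002,-0.002,0.043],[45,-30,-4.5,2,0.002,-0.002,0.043],[45,-30,-3,2,0.002,-0.002,0.043],[45,-30,-1.5,2,0.002,0,0.043],[45,-30,-0.5,2,0,0,0.043],[45,-30,1,2,0,0,0.043],[45,-25,2,2,0,0,0.043],[45,-18,2,2,0,0,0.03],[45,-6,0,0,0,0,0.01],[45,0,0,0,0,0,0]])

```text
time: 12.75
tool_pos: [403.6, -310.4, 185.5]
tcp_rot: [179.3, -0.2, 62.0]
ft_force: [0.8, 0.0, -4.1]
finger_gap: 49.6
```

Run:
```python
from h import *
s=sense(); print(s['tool_pos'],s['tcp_rot'],s['finger_gap'])
plan([*tr(0,-139),14,60.35],n=1)
im=snapshot('wrist'); cv2.imwrite('pics/w6.png',im); import pickle; pickle.dump(s,open('s_w6.pkl','wb'))
```

```text
[ 403.60247834 -310.44277518  185.48540243] [ 1.79291140e+02 -1.66202617e-01  6.19868912e+01] 49.579958255131956
n 1 dist 174.0 rv [ 0.012 -0.003  0.029]
[-29.2, 9.2, 171.5] [0.012, -0.003, 0.029]
```

View pics/w6.png

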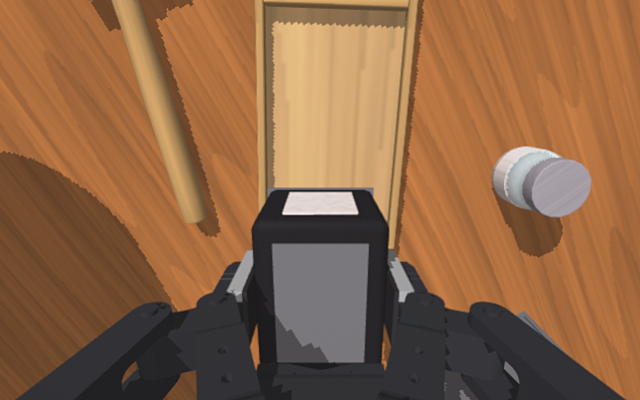

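The pack is held upright. The tray edges in raw pixels are: left rim outer ~(257,20) and (259,200), right rim outer ~(420,20) and (398,240), and the divider's near edge at v≈9.

Run:
```python
from h import *
import pickle; s=pickle.load(open('s_w6.pkl','rb')); c=cam('wrist',s)
P=back([(257,20),(259,200),(420,20),(398,240),(300,9)],20,c)[:,:2]
a=np.radians(TRAY[2]); M=np.array([[np.cos(a),-np.sin(a)],[np.sin(a),np.cos(a)]]); print(((P-TRAY[:2])@M).round(1))
```

```text
[[ -71.    30.6]
 [ -72.9 -136.5]
 [  75.    35.1]
 [  74.4 -177.5]
 [ -32.8   40.6]]
```

servo_tool(motion=[[45,-16,5,5,0.006,-0.002,0.014],[45,-11,4,15,0.006,0,0.012],[45,-1,0,22,0,0,0],[45,0,0,25,0,0,0],[45,0,0,25,0,0,0],[45,0,0,18,0,0,0],[45,0,0,8,0,0,0],[45,0,0,0,0,0,0]])

```text
time: 13.6
tool_pos: [399.7, -338.0, 59.2]
tcp_rot: [-179.8, -0.2, 60.8]
ft_force: [-0.3, 0.1, -3.2]
finger_gap: 49.8
```

Run:
```python
from h import *
s=sense(); print(s['tool_pos'],s['tcp_rot'],s['finger_gap'])
plan([*tr(0,-139),14,60.35],n=1)
```

```text
[ 399.6581371  -337.95674006   59.22409767] [-1.79827269e+02 -1.50287221e-01  6.07523554e+01] 49.756378874571965
n 1 dist 45.0 rv [-0.003 -0.003  0.007]
[-2.7, 2.1, 45.2] [-0.003, -0.003, 0.007]
```

servo_tool(motion=[[45,-1.5,1,8,-0.002,-0.002,0.004],[45,-1,1,10,0,0,0.003],[45,0,0,10,0,0,0],[45,0,0,6,0,0,0],[45,0,0,4,0,0,0],[45,0,0,2,0,0,0]])

```text
time: 14.2
tool_pos: [402.2, -343.1, 18.7]
tcp_rot: [179.8, 0.0, 60.3]
ft_force: [-0.7, -0.6, -3.9]
finger_gap: 49.6
```

Run:
```python
from h import *
plan([*tr(0,-139),14,60.35],n=1)
```

```text
n 1 dist 5.0 rv [ 0.004  0.001 -0.   ]
[0.7, -2.8, 4.7] [0.004, 0.001, -0.0]
```

servo_tool(motion=[[45,0.5,-2.5,2,0,0,0],[45,0,0,2,0,0,0],[45,0,0,1,0,0,0],[45,0,0,0,0,0,0]])

```text
time: 14.6
tool_pos: [400.5, -341.9, 14.1]
tcp_rot: [179.7, 0.1, 60.3]
ft_force: [0.1, -0.2, -4.0]
finger_gap: 49.7
```

servo_tool(motion=[[45,0,0,1.5,0.003,0,0],[45,0,0,1,0,0,0],[45,0,0,0.5,0,0,0]])

```text
time: 14.9
tool_pos: [400.8, -342.4, 13.9]
tcp_rot: [179.9, 0.1, 60.3]
ft_force: [-0.9, 1.3, -1.8]
finger_gap: 50.0
```

servo_tool(motion=[[60,0,0,0,0,0,0],[75,0,0,0,0,0,0],[80,0,0,-1,0,0,0],[80,0,0,-5,0,0,0],[80,0,0,-20,0,0,0],[80,0,0,-30,0,0,0],[80,0,0,-35,0,0,0],[80,0,0,-35,0,0,0]])

```text
time: 15.7
tool_pos: [398.8, -340.0, 140.3]
tcp_rot: [-179.7, -0.0, 60.3]
ft_force: [0.9, -1.2, 0.4]
finger_gap: 80.0
```

Run:
```python
from h import *
s=sense(); print(s['tool_pos'],s['tcp_rot'],s['finger_gap'])
im=snapshot('wrist'); cv2.imwrite('pics/w7.png',im); import pickle; pickle.dump(s,open('s_w7.pkl','wb'))
c=cam('wrist',s)
# expected pack and tray outlines drawn
for z,l in((78,rect(*tr(0,-139),TRAY[2],50,66,78)),(20,rect(*TRAY,146,380,20))):
    cv2.polylines(im,[proj(l,c).round().astype(int)],True,(0,255,0),1)
cv2.imwrite('pics/w7b.png',im)
plan([554.9,319.5,170,110],n=18)
```

```text
[ 398.80385971 -340.01087595  140.25168554] [-1.79732869e+02 -1.28045252e-02  6.03345679e+01] 80.00094346235058
n 18 dist 680.0 rv [ 0.003  0.004 -0.867]
[36.2, -10.8, -1.4] [0.0, 0.0, -0.048]
[36.7, -9.0, -1.4] [0.0, 0.0, -0.048]
[37.1, -7.3, -1.4] [0.0, 0.0, -0.048]
[37.4, -5.5, -1.3] [0.0, 0.0, -0.048]
[37.6, -3.7, -1.3] [0.0, 0.0, -0.048]
[37.7, -1.9, -1.3] [0.0, 0.0, -0.048]
[37.8, -0.0, -1.3] [0.0, 0.0, -0.048]
[37.7, 1.8, -1.3] [0.0, 0.0, -0.048]
[37.6, 3.6, -1.3] [0.0, 0.0, -0.048]
[37.4, 5.4, -1.3] [0.0, 0.0, -0.048]
[37.1, 7.2, -1.3] [0.0, 0.0, -0.048]
[36.7, 9.0, -1.3] [0.0, 0.0, -0.048]
[36.2, 10.7, -1.3] [0.0, 0.0, -0.048]
[35.7, 12.5, -1.3] [0.0, 0.0, -0.048]
[35.0, 14.2, -1.3] [0.0, 0.0, -0.048]
[34.3, 15.8, -1.3] [0.0, 0.0, -0.048]
[33.5, 17.5, -1.2] [0.0, 0.0, -0.048]
[32.6, 19.0, -1.2] [0.0, 0.0, -0.048]
```

View pics/w7b.png

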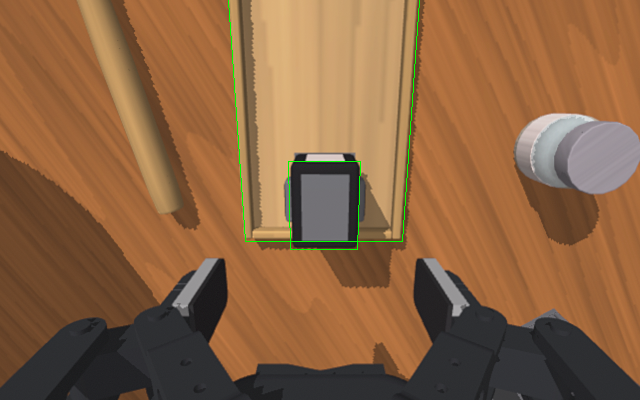

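servo_tool(motion=[[80,30,-9,-3,0,0,-0.04],[80,37,-9,-3,0,0,-0.048],[80,37,-7.5,-3,0,0,-0.048],[80,37.5,-5.5,-3,0,0,-0.048],[80,37.5,-3.5,-2,0,0,-0.048],[80,37.5,-2,-2,0,0,-0.048],[80,37.5,0,-1,0,0,-0.048],[80,37.5,2,-1,0,0,-0.048],[80,37.5,3.5,-1,0,0,-0.048],[80,37.5,5.5,0,0,0,-0.048]])

```text
time: 16.75
tool_pos: [493.8, 23.8, 175.8]
tcp_rot: [178.7, 0.9, 87.9]
ft_force: [1.2, -0.2, -1.0]
finger_gap: 79.8
```

Run:
```python
from h import *
print(sense()['tool_pos'],sense()['tcp_rot'])
plan([554.9,319.5,150,110],n=8)
```

```text
[493.78852963  23.75134379 175.80795347] [178.6588964    0.87616879  87.88703972]
n 8 dist 303.0 rv [ 0.02   0.02  -0.386]
[37.3, 6.2, 2.8] [0.003, 0.002, -0.048]
[36.9, 8.0, 2.9] [0.003, 0.002, -0.048]
[36.5, 9.8, 2.9] [0.003, 0.002, -0.048]
[36.0, 11.5, 3.0] [0.003, 0.002, -0.048]
[35.4, 13.3, 3.1] [0.003, 0.002, -0.048]
[34.7, 15.0, 3.1] [0.003, 0.002, -0.048]
[33.9, 16.6, 3.2] [0.003, 0.002, -0.048]
[33.1, 18.2, 3.2] [0.003, 0.002, -0.048]
```

servo_tool(motion=[[80,37,6,2,0.003,0.003,-0.048],[80,37,8,2,0.003,0.003,-0.048],[80,36.5,10,2,0.003,0.003,-0.048],[80,36,11.5,2,0.003,0.003,-0.048],[80,35,13,2,0.003,0.003,-0.048],[80,30,13,2,0.003,0.003,-0.048],[80,20,11,2,0,0,-0.045],[80,10,6,2,0,0,-0.03],[80,2,2,2,0,0,-0.01],[80,0,0,2,0,0,0]])

```text
time: 17.75
tool_pos: [550.2, 293.0, 159.1]
tcp_rot: [179.3, 0.1, 110.6]
ft_force: [-0.5, -0.0, 0.1]
finger_gap: 80.4
```

Run:
```python
from h import *
print(sense()['tool_pos'],sense()['tcp_rot'])
plan([554.9,319.5,23.5,110.1],n=1)
```

```text
[550.19756316 293.01181434 159.06861153] [1.79251886e+02 1.08691253e-01 1.10582289e+02]
n 1 dist 138.0 rv [0.013 0.002 0.008]
[23.4, 11.9, 135.7] [0.013, 0.002, 0.008]
```

servo_tool(motion=[[80,12,6,5,0.007,0.001,0.004],[80,9,5,15,0.006,0.001,0.004],[80,2,1,22,0,0,0],[80,0,0,22,0,0,0],[80,0,0,15,0,0,0],[80,0,0,3,0,0,0],[80,0,0,0,0,0,0]])

```text
time: 18.45
tool_pos: [555.9, 311.0, 76.6]
tcp_rot: [179.9, 0.1, 109.3]
ft_force: [0.7, 0.7, -0.4]
finger_gap: 80.1
```

Run:
```python
from h import *
print(sense()['tool_pos'],sense()['tcp_rot'])
plan([554.9,319.5,23.5,110.1],n=1)
```

```text
[555.93440789 310.98307837  76.55669657] [1.79896427e+02 1.08734549e-01 1.09347920e+02]
n 1 dist 54.0 rv [ 0.002  0.002 -0.013]
[8.5, 1.7, 53.0] [0.002, 0.002, -0.013]
```

servo_tool(motion=[[80,5,1,4,0.002,0.002,-0.008],[80,3,0.5,9,0,0,-0.004],[80,0,0,10,0,0,0],[80,0,0,10,0,0,0],[80,0,0,8,0,0,0],[80,0,0,4,0,0,0],[80,0,0,1,0,0,0]])

```text
time: 19.15
tool_pos: [556.5, 320.3, 29.8]
tcp_rot: [179.8, -0.0, 110.1]
ft_force: [0.5, -0.3, 0.3]
finger_gap: 80.2
```

Run:
```python
from h import *
print(sense()['tool_pos'],sense()['tcp_rot'])
plan([554.9,319.5,23.5,110.1],n=1)
```

```text
[556.46211792 320.29561324  29.77528106] [ 1.79768936e+02 -3.68589650e-02  1.10068443e+02]
n 1 dist 7.0 rv [ 0.004 -0.001 -0.001]
[-0.2, -1.8, 6.3] [0.004, -0.001, -0.001]
```

servo_tool(motion=[[80,0,-1.5,3,0.004,0,0],[80,0,0,2,0,0,0],[65,0,0,1,0,0,0],[56,0,0,0.5,0,0,0],[45,0,0,0,0,0,0],[45,0,0,0,0,0,0],[45,0,0,0,0,0,0],[45,0,0,0,0,0,0]], force=50)

```text
time: 19.95
tool_pos: [556.0, 320.1, 24.8]
tcp_rot: [179.9, -0.0, 110.1]
ft_force: [-0.1, 0.5, 0.3]
finger_gap: 49.6
```

servo_tool(motion=[[45,0,0,-4,0,0,0],[45,0,0,-4,0,0,0],[45,0,0,-4,0,0,0],[45,0,0,-4,0,0,0],[45,0,0,-4,0,0,0]])

```text
time: 20.45
tool_pos: [554.4, 319.4, 44.2]
tcp_rot: [-179.9, -0.0, 110.1]
ft_force: [0.2, -0.6, -2.9]
finger_gap: 50.0
```

servo_tool(motion=[[45,0,0,-8,0,0,0],[45,0,0,-15,0,0,0],[45,0,0,-25,0,0,0],[45,0,0,-30,0,0,0],[45,0,0,-30,0,0,0],[45,0,0,-15,0,0,0]])

```text
time: 21.05
tool_pos: [553.3, 318.7, 174.1]
tcp_rot: [-179.7, -0.0, 110.1]
ft_force: [1.0, 0.9, -2.2]
finger_gap: 49.9
```

Run:
```python
from h import *
s=sense();print(s['tool_pos'],s['tcp_rot'])
plan([*tr(0,-69),165,60.35],n=18)
```

```text
[553.2741149  318.71559355 174.12213713] [-1.79737839e+02 -1.29361119e-02  1.10060565e+02]
n 18 dist 611.0 rv [-0.004  0.002  0.868]
[-29.0, -17.6, 0.6] [-0.0, 0.0, 0.048]
[-29.8, -16.2, 0.6] [-0.0, 0.0, 0.048]
[-30.6, -14.7, 0.6] [-0.0, 0.0, 0.048]
[-31.2, -13.2, 0.6] [-0.0, 0.0, 0.048]
[-31.8, -11.7, 0.6] [-0.0, 0.0, 0.048]
[-32.4, -10.2, 0.5] [-0.0, 0.0, 0.048]
[-32.8, -8.6, 0.5] [-0.0, 0.0, 0.048]
[-33.2, -7.0, 0.5] [-0.0, 0.0, 0.048]
[-33.5, -5.4, 0.5] [-0.0, 0.0, 0.048]
[-33.7, -3.8, 0.5] [-0.0, 0.0, 0.048]
[-33.9, -2.1, 0.5] [-0.0, 0.0, 0.048]
[-33.9, -0.5, 0.5] [-0.0, 0.0, 0.048]
[-33.9, 1.1, 0.5] [-0.0, 0.0, 0.048]
[-33.8, 2.8, 0.5] [-0.0, 0.0, 0.048]
[-33.6, 4.4, 0.5] [-0.0, 0.0, 0.048]
[-33.4, 6.0, 0.5] [-0.0, 0.0, 0.048]
[-33.1, 7.6, 0.5] [-0.0, 0.0, 0.048]
[-32.7, 9.2, 0.5] [-0.0, 0.0, 0.048]
```

servo_tool(motion=[[45,-22,-14,0,0,0,0.035],[45,-30,-16,0,0,0,0.048],[45,-30.5,-14.5,0,0,0,0.048],[45,-31,-13,0,0,0,0.048],[45,-32,-11.5,0,0,0,0.048],[45,-32.5,-10,0,0,0,0.048],[45,-33,-8.5,0,0,0,0.048],[45,-33,-7,0,0,0,0.048],[45,-33.5,-5.5,0,0,0,0.048],[45,-33.5,-4,0,0,0,0.048]])

```text
time: 22.05
tool_pos: [492.0, -12.2, 182.8]
tcp_rot: [179.5, -0.3, 82.7]
ft_force: [-0.5, -0.9, -2.9]
finger_gap: 49.3
```

servo_tool(motion=[[45,-34,-2,1,0.001,-0.001,0.048],[45,-34,-0.5,1,0.001,-0.001,0.048],[45,-34,1,1,0.001,-0.001,0.048],[45,-34,3,1,0.001,-0.001,0.048],[45,-30,4,1,0.001,0,0.046],[45,-22,4,1,0,0,0.04],[45,-12,3,1,0,0,0.03],[45,-4,1,0,0,0,0.01],[45,0,0,0,0,0,0]])

```text
time: 22.95
tool_pos: [449.0, -225.3, 178.6]
tcp_rot: [179.6, -0.1, 63.3]
ft_force: [-1.0, 0.7, -3.0]
finger_gap: 50.0
```

Run:
```python
from h import *
s=sense();print(s['tool_pos'],s['tcp_rot'])
plan([*tr(0,-69),15,60.35],n=1)
```

```text
[ 449.03454928 -225.33079495  178.63031737] [ 1.79578833e+02 -1.28068938e-01  6.33454610e+01]
n 1 dist 173.0 rv [ 0.007 -0.002  0.052]
[-55.9, 10.7, 163.6] [0.007, -0.002, 0.052]
```

servo_tool(motion=[[45,-18,4,0,0.003,-0.001,0.02],[45,-18,4,8,0.003,-0.001,0.02],[45,-11,2,12,0,0,0.01],[45,-4,0,15,0,0,0],[45,0,0,12,0,0,0],[45,0,0,6,0,0,0],[45,0,0,0,0,0,0],[45,0,0,0,0,0,0]])

```text
time: 23.75
tool_pos: [436.0, -268.8, 120.9]
tcp_rot: [-179.9, -0.2, 61.0]
ft_force: [0.2, -0.1, -2.8]
finger_gap: 49.8
```

Run:
```python
from h import *
s=sense();print(s['tool_pos'],s['tcp_rot'])
plan([*tr(0,-69),15,60.35],n=1)
```

```text
[ 435.99023002 -268.76072101  120.92720508] [-179.93271909   -0.24575021   61.02887555]
n 1 dist 107.0 rv [-0.001 -0.004  0.012]
[-11.2, 4.6, 105.9] [-0.001, -0.004, 0.012]
```

servo_tool(motion=[[45,-6,2.5,0,0,-0.004,0.008],[45,-4,1.5,8,0,0,0.004],[45,-1,0,16,0,0,0],[45,0,0,18,0,0,0],[45,0,0,18,0,0,0],[45,0,0,12,0,0,0],[45,0,0,5,0,0,0],[45,0,0,1,0,0,0]])

```text
time: 24.55
tool_pos: [436.9, -284.8, 42.7]
tcp_rot: [179.6, 0.1, 60.2]
ft_force: [-0.6, 0.1, -3.0]
finger_gap: 49.6
```

Run:
```python
from h import *
s=sense();print(s['tool_pos'],s['tcp_rot'])
plan([*tr(0,-69),15,60.35],n=1)
```

```text
[ 436.90584309 -284.80731545   42.6859944 ] [1.79595419e+02 1.05083440e-01 6.02336667e+01]
n 1 dist 28.0 rv [ 0.007  0.002 -0.002]
[2.9, -4.3, 27.7] [0.007, 0.002, -0.002]
```

servo_tool(motion=[[45,2,-2.5,4,0.004,0.002,-0.002],[45,1,-1.5,7,0.003,0,0],[45,0,0,7,0,0,0],[45,0,0,5,0,0,0],[45,0,0,2,0,0,0],[45,0,0,1,0,0,0]])

```text
time: 25.15
tool_pos: [436.4, -281.0, 16.8]
tcp_rot: [179.8, 0.0, 60.4]
ft_force: [-0.2, 0.4, -3.6]
finger_gap: 49.9
```

Run:
```python
from h import *
s=sense();print(s['tool_pos'],s['tcp_rot'])
plan([*tr(0,-69),15,60.35],n=1)
```

```text
[ 436.44574916 -281.04263498   16.81694008] [1.79810463e+02 1.23980734e-02 6.03672971e+01]
n 1 dist 3.0 rv [0.003 0.    0.   ]
[-0.2, -1.8, 1.8] [0.003, 0.0, 0.0]
```

Touch down, release, rise, and go on to the third pack in one turn.

servo_tool(motion=[[45,0,-1.5,1.5,0.002,0,0],[45,0,0,1.5,0,0,0],[45,0,0,0.5,0,0,0],[60,0,0,0,0,0,0],[75,0,0,0,0,0,0],[80,0,0,-1,0,0,0],[80,0,0,-5,0,0,0],[80,0,0,-20,0,0,0],[80,0,0,-35,0,0,0],[80,0,0,-35,0,0,0]])

```text
time: 26.15
tool_pos: [432.8, -278.6, 110.0]
tcp_rot: [-179.7, -0.0, 60.4]
ft_force: [0.9, 0.1, 0.2]
finger_gap: 80.0
```

servo_tool(motion=[[80,0,0,-10,0,0,0],[80,0,0,0,0,0,0]])

```text
time: 26.35
tool_pos: [436.1, -281.2, 127.1]
tcp_rot: [179.7, 0.1, 60.4]
ft_force: [0.2, 0.5, 0.1]
finger_gap: 80.2
```

Run:
```python
from h import *
s=sense();print(s['tool_pos'],s['tcp_rot'])
cv2.imwrite('pics/w8.png',snapshot('wrist'));import pickle; pickle.dump(s,open('s_w8.pkl','wb'))
plan([527.4,394.6,150,110.1],n=18)
```

```text
[ 436.13124213 -281.24368738  127.13250495] [1.79708102e+02 5.51167448e-02 6.03656894e+01]
n 18 dist 682.0 rv [ 0.004  0.003 -0.868]
[35.1, -14.1, -1.4] [0.0, 0.0, -0.048]
[35.8, -12.4, -1.4] [0.0, 0.0, -0.048]
[36.3, -10.7, -1.4] [0.0, 0.0, -0.048]
[36.8, -8.9, -1.4] [0.0, 0.0, -0.048]
[37.2, -7.1, -1.4] [0.0, 0.0, -0.048]
[37.5, -5.3, -1.4] [0.0, 0.0, -0.048]
[37.7, -3.5, -1.4] [0.0, 0.0, -0.048]
[37.8, -1.7, -1.3] [0.0, 0.0, -0.048]
[37.9, 0.1, -1.3] [0.0, 0.0, -0.048]
[37.8, 1.9, -1.3] [0.0, 0.0, -0.048]
[37.7, 3.8, -1.3] [0.0, 0.0, -0.048]
[37.5, 5.6, -1.3] [0.0, 0.0, -0.048]
[37.2, 7.4, -1.3] [0.0, 0.0, -0.048]
[36.8, 9.2, -1.3] [0.0, 0.0, -0.048]
[36.3, 10.9, -1.3] [0.0, 0.0, -0.048]
[35.7, 12.7, -1.3] [0.0, 0.0, -0.048]
[35.1, 14.4, -1.3] [0.0, 0.0, -0.048]
[34.3, 16.0, -1.3] [0.0, 0.0, -0.048]
```

servo_tool(motion=[[80,28,-11,-3,0,0,-0.04],[80,36,-12.5,-3,0.001,0,-0.048],[80,36.5,-10.5,-3,0.001,0,-0.048],[80,37,-9,-2,0.001,0,-0.048],[80,37,-7,-2,0.001,0,-0.048],[80,37.5,-5.5,-1,0.001,0,-0.048],[80,37.5,-3.5,-1,0.001,0,-0.048],[80,38,-2,-1,0.001,0,-0.048],[80,38,0,-1,0.001,0,-0.048],[80,38,2,-1,0.001,0,-0.048]])

```text
time: 27.4
tool_pos: [479.2, 97.7, 127.3]
tcp_rot: [-178.5, -0.1, 87.9]
ft_force: [1.3, 0.5, 0.1]
finger_gap: 80.2
```

servo_tool(motion=[[80,37.5,4,2,0.002,0.002,-0.048],[80,37.5,5.5,2,0.002,0.002,-0.048],[80,37,7.5,2,0.002,0.002,-0.048],[80,36,9,2,0.002,0.002,-0.048],[80,32,9,2,0,0,-0.048],[80,22,7,2,0,0,-0.045],[80,12,5,2,0,0,-0.035],[80,3,2,2,0,0,-0.01],[80,0,0,1,0,0,0]])

```text
time: 28.3
tool_pos: [498.1, 329.8, 92.2]
tcp_rot: [-177.0, -1.1, 108.0]
ft_force: [0.5, -0.5, -0.2]
finger_gap: 80.2
```

Run:
```python
from h import *
s=sense();print(s['tool_pos'],s['tcp_rot'])
plan([527.4,394.6,24,110.1],n=1)
```

```text
[498.06285851 329.79499794  92.16544677] [-177.0103333    -1.10641144  107.96957226]
n 1 dist 99.0 rv [-0.052 -0.02  -0.037]
[51.3, 51.4, 66.6] [-0.052, -0.02, -0.037]
```

servo_tool(motion=[[80,15,15,0,-0.015,-0.006,-0.012],[80,16,16,0,-0.015,-0.006,-0.012],[80,11,11,0,-0.012,-0.004,-0.008],[80,4,4,0,-0.006,-0.002,-0.003],[80,0,0,4,0,0,0],[80,0,0,4,0,0,0]])

```text
time: 28.9
tool_pos: [528.7, 382.6, 81.1]
tcp_rot: [-179.7, 0.1, 109.5]
ft_force: [0.2, -0.1, 0.4]
finger_gap: 79.8
```

Run:
```python
from h import *
s=sense();print(s['tool_pos'],s['tcp_rot'])
plan([527.4,394.6,24,110.1],n=1)
```

```text
[528.68818822 382.58400805  81.12470245] [-1.79696690e+02  6.66617319e-02  1.09539417e+02]
n 1 dist 58.0 rv [-0.005  0.001 -0.01 ]
[11.8, 3.1, 57.1] [-0.005, 0.001, -0.01]
```

servo_tool(motion=[[80,7,2,4,-0.003,0.001,-0.006],[80,4,1,9,-0.002,0,-0.004],[80,0.5,0,11,0,0,0],[80,0,0,11,0,0,0],[80,0,0,9,0,0,0],[80,0,0,4,0,0,0],[80,0,0,1,0,0,0],[80,0,0,0,0,0,0]])

```text
time: 29.7
tool_pos: [525.4, 392.2, 24.6]
tcp_rot: [-179.7, 0.1, 110.1]
ft_force: [-0.3, 0.0, 0.4]
finger_gap: 80.0
```

Run:
```python
from h import *
s=sense();print(s['tool_pos'],s['tcp_rot'])
plan([527.4,394.6,24,110.1],n=1)
```

```text
[525.39159135 392.24924572  24.59657817] [-1.79690388e+02  7.95369823e-02  1.10054811e+02]
n 1 dist 3.0 rv [-0.005  0.001 -0.001]
[1.5, 2.7, 0.6] [-0.005, 0.001, -0.001]
```

servo_tool(motion=[[75,1.5,2,0,-0.004,0,0],[65,0,0.5,0,0,0,0],[56,0,0,0,0,0,0],[45,0,0,0,0,0,0],[45,0,0,0,0,0,0],[45,0,0,0,0,0,0],[45,0,0,0,0,0,0]])

```text
time: 30.4
tool_pos: [528.7, 395.5, 27.6]
tcp_rot: [179.9, 0.0, 110.0]
ft_force: [0.2, -0.0, 0.2]
finger_gap: 49.4
```

servo_tool(motion=[[45,0,0,-4,0,0,0],[45,0,0,-4,0,0,0],[45,0,0,-4,0,0,0],[45,0,0,-4,0,0,0],[45,0,0,-4,0,0,0]])

```text
time: 30.9
tool_pos: [527.3, 394.6, 47.0]
tcp_rot: [-179.9, 0.1, 110.0]
ft_force: [0.2, -0.7, -3.0]
finger_gap: 49.2
```

servo_tool(motion=[[45,0,0,-8,0,0,0],[45,0,0,-15,0,0,0],[45,0,0,-25,0,0,0],[45,0,0,-30,0,0,0],[45,0,0,-30,0,0,0],[45,0,0,-15,0,0,0],[45,0,0,0,0,0,0]])

```text
time: 31.6
tool_pos: [527.7, 395.1, 180.9]
tcp_rot: [179.9, 0.0, 110.0]
ft_force: [0.1, 0.5, -3.7]
finger_gap: 49.5
```

Run:
```python
from h import *
s=sense();print(s['tool_pos'],s['tcp_rot'])
plan([*tr(0,1),165,60.35],n=18)
```

```text
[527.71989217 395.0548371  180.86073376] [1.79908383e+02 4.64039906e-02 1.10048659e+02]
n 18 dist 618.0 rv [0.002 0.    0.867]
[-31.0, -14.7, 0.9] [0.0, 0.0, 0.048]
[-31.6, -13.2, 0.9] [0.0, 0.0, 0.048]
[-32.2, -11.7, 0.9] [0.0, 0.0, 0.048]
[-32.8, -10.1, 0.9] [0.0, 0.0, 0.048]
[-33.2, -8.5, 0.9] [0.0, 0.0, 0.048]
[-33.6, -6.9, 0.9] [0.0, 0.0, 0.048]
[-33.9, -5.3, 0.9] [0.0, 0.0, 0.048]
[-34.1, -3.7, 0.9] [0.0, 0.0, 0.048]
[-34.2, -2.0, 0.9] [0.0, 0.0, 0.048]
[-34.3, -0.4, 0.9] [0.0, 0.0, 0.048]
[-34.3, 1.3, 0.9] [0.0, 0.0, 0.048]
[-34.2, 2.9, 0.9] [0.0, 0.0, 0.048]
[-34.0, 4.6, 0.9] [0.0, 0.0, 0.048]
[-33.7, 6.2, 0.9] [0.0, 0.0, 0.048]
[-33.4, 7.8, 0.9] [0.0, 0.0, 0.048]
[-33.0, 9.4, 0.9] [0.0, 0.0, 0.048]
[-32.5, 11.0, 0.9] [0.0, 0.0, 0.048]
[-31.9, 12.6, 0.9] [0.0, 0.0, 0.048]
```

servo_tool(motion=[[45,-22,-12,0,0,0,0.035],[45,-31.5,-13,0,0,0,0.048],[45,-32,-11.5,0,0,0,0.048],[45,-32.5,-10,0,0,0,0.048],[45,-33,-8.5,0,0,0,0.048],[45,-33.5,-7,0,0,0,0.048],[45,-34,-5.5,0,0,0,0.048],[45,-34,-3.5,0,0,0,0.048],[45,-34,-2,0,0,0,0.048],[45,-34,-0.5,0,0,0,0.048]])

```text
time: 32.6
tool_pos: [489.7, 55.9, 168.0]
tcp_rot: [-179.4, 0.2, 82.7]
ft_force: [0.1, 0.3, -3.0]
finger_gap: 49.5
```

servo_tool(motion=[[45,-34,1,1,0.001,-0.001,0.048],[45,-34,3,1,0.001,-0.001,0.048],[45,-34,4.5,1,0.001,-0.001,0.048],[45,-34,6,1,0.001,-0.001,0.048],[45,-33,7.5,1,0.001,0,0.048],[45,-33,9,1,0,0,0.048],[45,-24,8,1,0,0,0.04],[45,-14,5,0,0,0,0.03],[45,-5,2,0,0,0,0.01],[45,0,0,0,0,0,0]])

```text
time: 33.6
tool_pos: [453.2, -205.3, 148.9]
tcp_rot: [-178.4, 0.9, 60.3]
ft_force: [0.2, -0.2, -3.6]
finger_gap: 49.7
```

Run:
```python
from h import *
s=sense();print(s['tool_pos'],s['tcp_rot'])
plan([*tr(0,1),18,60.35],n=1)
```

```text
[ 453.20558307 -205.32005273  148.85385983] [-178.40034216    0.90618302   60.34150919]
n 1 dist 133.0 rv [-0.028  0.016 -0.   ]
[-2.2, 24.7, 130.3] [-0.028, 0.016, -0.0]
```

servo_tool(motion=[[45,0,9,0,-0.012,0.007,0],[45,0,8,4,-0.01,0.006,0],[45,0,3,8,-0.006,0.003,0],[45,0,1,10,0,0,0],[45,0,0,8,0,0,0],[45,0,0,3,0,0,0],[45,0,0,0,0,0,0]])

```text
time: 34.3
tool_pos: [473.0, -212.2, 110.3]
tcp_rot: [-180.0, -0.2, 60.7]
ft_force: [-0.2, -0.5, -3.0]
finger_gap: 49.6
```

Run:
```python
from h import *
s=sense();print(s['tool_pos'],s['tcp_rot'])
plan([*tr(0,1),18,60.35],n=1)
```

```text
[ 472.95469833 -212.1916461   110.29034974] [-1.79957554e+02 -1.62675335e-01  6.06864184e+01]
n 1 dist 93.0 rv [-0.001 -0.003  0.006]
[-8.4, 0.5, 92.3] [-0.001, -0.003, 0.006]
```

servo_tool(motion=[[45,-4,0.5,0,0,-0.003,0.006],[45,-2,0,8,0,0,0],[45,0,0,14,0,0,0],[45,0,0,16,0,0,0],[45,0,0,14,0,0,0],[45,0,0,9,0,0,0],[45,0,0,4,0,0,0],[45,0,0,1,0,0,0],[45,0,0,0,0,0,0]])

```text
time: 35.2
tool_pos: [469.9, -218.4, 38.9]
tcp_rot: [-180.0, 0.0, 60.3]
ft_force: [-0.3, -0.2, -3.1]
finger_gap: 49.4
```

Run:
```python
from h import *
s=sense();print(s['tool_pos'],s['tcp_rot'])
plan([*tr(0,1),18,60.35],n=1)
```

```text
[ 469.88124101 -218.39107617   38.90600711] [-1.79964263e+02  3.47047610e-02  6.02887828e+01]
n 1 dist 21.0 rv [-0.001  0.001 -0.001]
[-1.2, 0.1, 20.9] [-0.001, 0.001, -0.001]
```

servo_tool(motion=[[45,-1,0,4,0,0,0],[45,0,0,6,0,0,0],[45,0,0,6,0,0,0],[45,0,0,4,0,0,0],[45,0,0,2,0,0,0],[45,0,0,1,0,0,0]])

```text
time: 35.8
tool_pos: [471.4, -220.5, 17.3]
tcp_rot: [179.8, 0.0, 60.3]
ft_force: [-7.4, 4.5, 16.3]
finger_gap: 49.4
```

servo_tool(motion=[[45,0,0,0.5,0,0,0],[60,0,0,0,0,0,0],[75,0,0,0,0,0,0],[85,0,0,-1,0,0,0],[85,0,0,-5,0,0,0],[85,0,0,-20,0,0,0],[85,0,0,-35,0,0,0],[85,0,0,-35,0,0,0],[85,0,0,-35,0,0,0],[85,0,0,-30,0,0,0]])

```text
time: 36.8
tool_pos: [468.7, -218.8, 181.4]
tcp_rot: [-179.9, 0.0, 60.3]
ft_force: [0.7, -0.1, 0.4]
finger_gap: 85.0
```

Run:
```python
from h import *
s=sense();print(s['tool_pos'],s['tcp_rot'])
plan([545,105,250,90],n=10)
```

```text
[ 468.74611546 -218.8126356   181.43909046] [-1.79862707e+02  3.19365400e-02  6.02941783e+01]
n 10 dist 340.0 rv [-0.002 -0.    -0.518]
[31.9, -9.4, -6.9] [-0.0, -0.0, -0.052]
[32.3, -7.8, -6.9] [-0.0, -0.0, -0.052]
[32.7, -6.1, -6.9] [-0.0, -0.0, -0.052]
[33.0, -4.4, -6.9] [-0.0, -0.0, -0.052]
[33.2, -2.7, -6.9] [-0.0, -0.0, -0.052]
[33.3, -0.9, -6.9] [-0.0, -0.0, -0.052]
[33.3, 0.8, -6.9] [-0.0, -0.0, -0.052]
[33.2, 2.5, -6.9] [-0.0, -0.0, -0.052]
[33.0, 4.2, -6.9] [-0.0, -0.0, -0.052]
[32.7, 5.9, -6.9] [-0.0, -0.0, -0.052]
```

servo_tool(motion=[[85,28,-8,-7,0,0,-0.045],[85,32,-8,-7,0,0,-0.052],[85,32.5,-6,-7,0,0,-0.052],[85,33,-4.5,-7,0,0,-0.052],[85,33,-2.5,-7,0,0,-0.052],[85,33,-1,-7,0,0,-0.052],[85,33,1,-7,0,0,-0.052],[85,28,2,-7,0,0,-0.052],[85,18,3,-7,0,0,-0.045],[85,6,1,-3,0,0,-0.02]])

```text
time: 37.8
tool_pos: [540.1, 61.0, 264.2]
tcp_rot: [178.9, 0.3, 88.3]
ft_force: [0.2, 0.6, 0.3]
finger_gap: 85.1
```

servo_tool(motion=[[85,0,0,0,0,0,0],[85,0,0,0,0,0,0],[85,0,0,0,0,0,0]])

```text
time: 38.1
tool_pos: [540.1, 60.1, 264.8]
tcp_rot: [178.8, 0.4, 88.2]
ft_force: [0.0, -0.6, 0.2]
finger_gap: 85.2
```

Run:
```python
from h import *
s=sense();print(s['tool_pos'],s['tcp_rot'],s['qd'].round(1))
im=snapshot('wrist');cv2.imwrite('pics/w9.png',im);import pickle; pickle.dump(s,open('s_w9.pkl','wb'))
cv2.imwrite('pics/w9b.png',cv2.resize(im,None,fx=1.25,fy=1.25,interpolation=cv2.INTER_CUBIC))
```

```text
[540.11353641  60.12207372 264.76201912] [178.84860242   0.36534452  88.23410991] [-0.8 -0.2  0.5 -0.2 -0.1  0.1]
```

View pics/w9b.png

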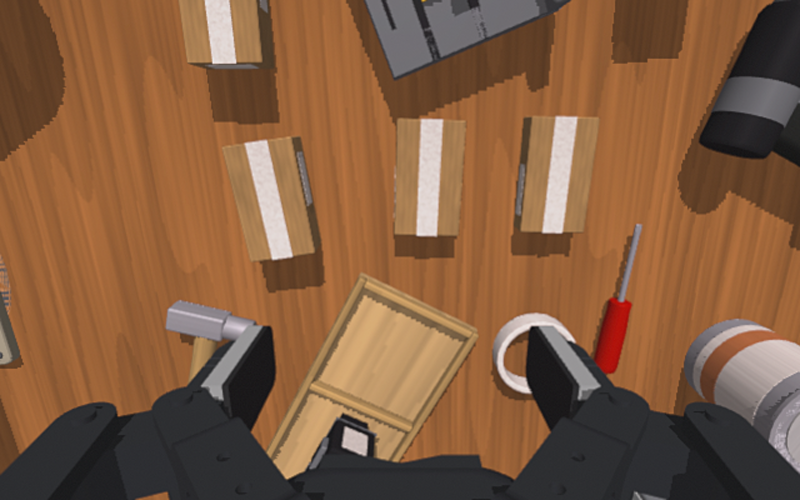

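Wrist view (1.25×): carton tops are at about (268,200), (430,178) and (560,175), plus a cut-off one at (225,30). Tray, tape, lifter and hammer lie clear of them. I fit pose and height for each.

Run:
```python
from fit import *
import pickle; s=pickle.load(open('s_w9.pkl','rb')); c=cam('wrist',s)
Q=dict(c3=[(223,146),(299,138),(313,254),(250,262)],c2=[(397,118),(465,120),(457,237),(394,234)],c1=[(531,116),(599,117),(583,234),(521,232)])
for n,q in Q.items():
    q=np.array(q)/1.25
    # image TL = +tool x(-> +y world), -x ; long axis ~ +y. local: x long
    for z in(28,42):
        L=[[55,32,z],[55,-32,z],[-55,-32,z],[-55,32,z]]
        x,r,w=fit(L,q,c,[*back([q.mean(0)],z,c)[0][:2],90]); print(n,z,x.round(1),r,'rms',np.sqrt((np.array(r)**2).mean()).round(2))
    r=least_squares(lambda v:(proj(rect(v[0],v[1],v[2],110,64,v[3])[[0,3,2,1]],c)-q).ravel(),[*x,35]); print(r.x.round(1))
P=back(np.array([(187,64),(264,64)])/1.25,[28,28],c); print('c4',P.round(),np.linalg.norm(P[1]-P[0])); P=back(np.array([(187,64),(264,64)])/1.25,[42,42],c); print('c4',P.round(),np.linalg.norm(P[1]-P[0]))
# c4 from w3 : top corners
s=pickle.load(open('s_w3.pkl','rb')); c=cam('wrist',s); q=np.array([(97,15),(199,54),(165,221),(67,188)])/1.25
for z in(28,42):
    x,r,w=fit([[55,32,z],[55,-32,z],[-55,-32,z],[-55,32,z]],q,c,[408,240,90]); print('c4 w3',z,x.round(1),r)
r=least_squares(lambda v:(proj(rect(v[0],v[1],v[2],110,64,v[3])[[0,3,2,1]],c)-q).ravel(),[*x,35]); print(r.x.round(1))
```

```text
c3 28 [421.1  66.   93.6] [[2.6, 0.4], [-3.1, 1.3], [0.3, -0.6], [-0.3, -2.0]] rms 1.69
c3 42 [424.9  67.8  94. ] [[0.9, -0.5], [-2.9, -0.2], [1.6, 1.0], [-0.7, 0.1]] rms 1.3
[424.7  67.7  93.5  40.4]
c2 28 [571.9  82.2  86.3] [[-0.5, -0.1], [0.8, 0.2], [0.5, -0.5], [-0.8, 0.5]] rms 0.54
c2 42 [570.8  83.2  86.3] [[-1.4, -1.3], [2.0, -0.9], [1.3, 1.6], [-1.7, 2.6]] rms 1.67
[572.1  81.9  86.4  25.5]
c1 28 [696.5  80.4  87.4] [[-0.1, 0.1], [0.5, 0.1], [0.4, -0.8], [-1.0, 0.4]] rms 0.53
c1 42 [691.2  81.5  87.5] [[-1.0, -1.0], [1.7, -1.0], [1.1, 1.3], [-2.0, 2.5]] rms 1.54
[696.9  80.2  87.5  27. ]
c4 [[362. 190.  28.]
 [429. 188.  28.]] 67.1532517321744
c4 [[368. 188.  42.]
 [433. 186.  42.]] 64.86718828402367
c4 w3 28 [394.1 242.7  89.4] [[-0.3, 1.6], [-0.3, 0.8], [-0.4, -3.8], [3.8, -2.3]]
c4 w3 42 [401.6 244.3  88.8] [[-1.4, -1.8], [2.5, 0.0], [-0.5, 0.8], [0.4, 0.5]]
[399.  243.4  88.9  37.6]
```

Run:
```python
from h import *
plan([424.9,67.8,50,95],n=8)
```

```text
n 8 dist 244.0 rv [ 0.019  0.008 -0.118]
[0.7, -14.9, 26.5] [0.002, 0.001, -0.015]
[0.9, -14.9, 26.6] [0.002, 0.001, -0.015]
[1.1, -14.8, 26.6] [0.002, 0.001, -0.015]
[1.3, -14.7, 26.6] [0.002, 0.001, -0.015]
[1.5, -14.6, 26.7] [0.002, 0.001, -0.015]
[1.7, -14.5, 26.7] [0.002, 0.001, -0.015]
[1.9, -14.4, 26.8] [0.002, 0.001, -0.015]
[2.0, -14.4, 26.8] [0.002, 0.001, -0.015]
```

servo_tool(motion=[[85,1,-15,20,0.003,0.001,-0.015],[85,1,-15,26,0.003,0.001,-0.015],[85,1,-15,26,0.003,0.001,-0.015],[85,1,-14.5,26,0.003,0.001,-0.015],[85,1.5,-14.5,26,0.002,0.001,-0.015],[85,1.5,-14.5,26,0.002,0.001,-0.015],[85,2,-12,20,0,0,-0.014],[85,1,-6,12,0,0,-0.01],[85,0,-2,4,0,0,0],[85,0,0,0,0,0,0]])

```text
time: 39.15
tool_pos: [427.2, 59.5, 68.0]
tcp_rot: [179.9, 0.2, 94.0]
ft_force: [0.1, 0.3, 0.2]
finger_gap: 85.2
```

servo_tool(motion=[[85,0,0,0,0,0,0],[85,0,0,0,0,0,0]])

```text
time: 39.35
tool_pos: [428.6, 58.9, 69.4]
tcp_rot: [179.8, 0.2, 93.9]
ft_force: [-0.3, 0.4, -0.4]
finger_gap: 85.0
```

Run:
```python
from h import *
s=sense();print(s['tool_pos'],s['tcp_rot'])
plan([424.9,67.8,-22,95],n=1)
```

```text
[428.6490873   58.88898427  69.41578999] [179.82136391   0.18166788  93.90218582]
n 1 dist 92.0 rv [ 0.003  0.003 -0.019]
[9.4, -3.4, 91.4] [0.003, 0.003, -0.019]
```

servo_tool(motion=[[85,5,-2,4,0.003,0.003,-0.012],[85,3,-1,10,0,0,-0.007],[85,0.5,0,15,0,0,0],[85,0,0,16,0,0,0],[85,0,0,14,0,0,0],[85,0,0,10,0,0,0],[85,0,0,5,0,0,0],[85,0,0,2,0,0,0],[85,0,0,0,0,0,0]])

```text
time: 40.25
tool_pos: [427.8, 69.5, -9.3]
tcp_rot: [179.7, -0.0, 95.2]
ft_force: [1.3, -0.4, 0.1]
finger_gap: 84.8
```

Run:
```python
from h import *
s=sense();print(s['tool_pos'],s['tcp_rot'],s['ft_force'])
plan([424.9,67.8,-22,95],n=1)
```

```text
[427.8079541   69.47243319  -9.317912  ] [ 1.79707943e+02 -1.73059144e-02  9.52412419e+01] [ 1.34135053 -0.40191596  0.06722065]
n 1 dist 13.0 rv [ 0.005 -0.     0.004]
[-1.4, -3.1, 12.7] [0.005, -0.0, 0.004]
```

servo_tool(motion=[[85,-1,-2.5,4,0.005,0,0.003],[85,0,0,4,0,0,0],[85,0,0,3,0,0,0],[72,0,0,1,0,0,0],[58,0,0,0,0,0,0],[58,0,0,0,0,0,0],[58,0,0,0,0,0,0],[58,0,0,0,0,0,0]], force=60)

```text
time: 41.05
tool_pos: [426.8, 68.2, -20.4]
tcp_rot: [179.9, -0.0, 95.0]
ft_force: [-0.8, -0.4, -0.5]
finger_gap: 62.7
```

servo_tool(motion=[[58,0,0,-5,0,0,0],[58,0,0,-12,0,0,0],[58,0,0,-25,0,0,0],[58,0,0,-25,0,0,0],[58,0,0,-15,0,0,0],[58,0,0,-3,0,0,0],[58,0,0,0,0,0,0]])

```text
time: 41.75
tool_pos: [424.6, 68.0, 69.6]
tcp_rot: [-180.0, -0.0, 95.1]
ft_force: [0.5, -0.3, -4.5]
finger_gap: 63.0
```

Run:
```python
from h import *
s=sense();print(s['tool_pos'],s['tcp_rot'],s['ft_force'],s['finger_gap'])
print(tr(0,115));plan([*tr(0,115),60,150.35],n=10)
```

```text
[424.5511692   68.0429086   69.55114504] [-1.79978661e+02 -1.65947846e-02  9.50501343e+01] [ 0.49440018 -0.27689443 -4.45397785] 62.97513604307176
[ 525.79055243 -120.40769142]
n 10 dist 214.0 rv [-0.    -0.    -0.965]
[-19.7, 8.4, 0.9] [-0.0, -0.0, -0.097]
[-20.4, 6.5, 0.9] [-0.0, -0.0, -0.097]
[-20.9, 4.5, 0.9] [-0.0, -0.0, -0.097]
[-21.3, 2.5, 0.9] [-0.0, -0.0, -0.097]
[-21.4, 0.4, 1.0] [-0.0, -0.0, -0.097]
[-21.3, -1.7, 1.0] [-0.0, -0.0, -0.097]
[-21.1, -3.7, 1.0] [-0.0, -0.0, -0.097]
[-20.6, -5.7, 1.0] [-0.0, -0.0, -0.097]
[-20.0, -7.7, 1.0] [-0.0, -0.0, -0.097]
[-19.1, -9.6, 1.0] [-0.0, -0.0, -0.097]
```

servo_tool(motion=[[58,-16,7,0,0,0,-0.08],[58,-20.5,6.5,0,0,0,-0.097],[58,-21,4.5,0,0,0,-0.097],[58,-21.5,2.5,0,0,0,-0.097],[58,-21.5,0.5,0,0,0,-0.097],[58,-21.5,-1.5,0,0,0,-0.097],[58,-21,-3.5,0,0,0,-0.097],[58,-20,-5.5,0,0,0,-0.097],[58,-15,-6,0,0,0,-0.09],[58,-8,-4,0,0,0,-0.05]])

```text
time: 42.75
tool_pos: [510.9, -105.2, 57.4]
tcp_rot: [-179.7, -0.9, 148.8]
ft_force: [-0.7, -0.5, -4.3]
finger_gap: 62.9
```

servo_tool(motion=[[58,-1,-1,0,0,0,-0.01],[58,0,0,0,0,0,0],[58,0,0,0,0,0,0]])

```text
time: 43.05
tool_pos: [509.2, -106.5, 54.2]
tcp_rot: [-179.7, -1.2, 149.2]
ft_force: [-0.2, -0.5, -3.1]
finger_gap: 62.9
```

Run:
```python
from h import *
s=sense();print(s['tool_pos'],s['tcp_rot'],s['ft_force'],s['finger_gap'])
plan([*tr(0,115),-14,150.35],n=1)
```

```text
[ 509.15649437 -106.52476174   54.24755739] [-179.65856183   -1.23583967  149.223095  ] [-0.23843824 -0.46304191 -3.10192187] 62.93574727327639
n 1 dist 72.0 rv [-0.006 -0.022 -0.02 ]
[-22.9, -3.0, 67.8] [-0.006, -0.022, -0.02]
```

servo_tool(motion=[[58,-9,-1,0,-0.003,-0.01,-0.01],[58,-8,-1,3,-0.003,-0.008,-0.008],[58,-3,-1,6,0,-0.004,-0.002],[58,0,0,8,0,0,0],[58,0,0,8,0,0,0],[58,0,0,6,0,0,0],[58,0,0,3,0,0,0],[58,0,0,0,0,0,0],[58,0,0,0,0,0,0]])

```text
time: 43.95
tool_pos: [524.7, -118.2, 15.4]
tcp_rot: [180.0, -0.0, 150.4]
ft_force: [0.1, -0.6, -3.2]
finger_gap: 63.1
```

Run:
```python
from h import *
s=sense();print(s['tool_pos'],s['tcp_rot'],s['ft_force'],s['finger_gap'])
plan([*tr(0,115),-14,150.35],n=1)
```

```text
[ 524.68208652 -118.24264547   15.41555288] [ 1.79970071e+02 -1.72448759e-02  1.50448176e+02] [ 0.11065356 -0.64307291 -3.1624715 ] 63.06633010275058
n 1 dist 30.0 rv [ 0.001 -0.     0.002]
[-2.0, -1.4, 29.4] [0.001, -0.0, 0.002]
```

servo_tool(motion=[[58,-1.5,-1,6,0,0,0.002],[58,-0.5,0,8,0,0,0],[58,0,0,7,0,0,0],[58,0,0,4,0,0,0],[58,0,0,2,0,0,0],[58,0,0,1,0,0,0],[58,0,0,1,0,0,0],[58,0,0,0,0,0,0]])

```text
time: 44.75
tool_pos: [526.9, -120.5, -13.9]
tcp_rot: [180.0, 0.0, 150.3]
ft_force: [0.2, -0.4, -3.6]
finger_gap: 63.0
```

servo_tool(motion=[[66,0,0,0,0,0,0],[75,0,0,0,0,0,0],[85,0,0,-1,0,0,0],[85,0,0,-6,0,0,0],[85,0,0,-20,0,0,0],[85,0,0,-30,0,0,0],[85,0,0,-20,0,0,0],[85,0,0,-5,0,0,0],[85,0,0,0,0,0,0]])

```text
time: 45.65
tool_pos: [528.7, -121.2, 74.3]
tcp_rot: [179.9, 0.3, 150.3]
ft_force: [0.5, -0.0, -0.3]
finger_gap: 85.0
```

Run:
```python
from h import *
s=sense();print(s['tool_pos'],s['tcp_rot'],s['ft_force'],s['finger_gap'])
im=snapshot('wrist');cv2.imwrite('pics/w10.png',im);import pickle; pickle.dump(s,open('s_w10.pkl','wb'))
plan([401,243.5,55,88.5],n=13)
```

```text
[ 528.72022931 -121.15957238   74.3082851 ] [179.90208096   0.32676095 150.32749964] [ 0.54625476 -0.02263777 -0.26724584] 85.010479719732
n 13 dist 387.0 rv [0.004 0.004 1.079]
[22.4, 19.5, 1.4] [0.0, 0.0, 0.083]
[24.0, 17.6, 1.4] [0.0, 0.0, 0.083]
[25.3, 15.5, 1.4] [0.0, 0.0, 0.083]
[26.5, 13.4, 1.4] [0.0, 0.0, 0.083]
[27.6, 11.1, 1.4] [0.0, 0.0, 0.083]
[28.4, 8.8, 1.4] [0.0, 0.0, 0.083]
[29.0, 6.4, 1.4] [0.0, 0.0, 0.083]
[29.4, 4.0, 1.4] [0.0, 0.0, 0.083]
[29.7, 1.5, 1.4] [0.0, 0.0, 0.083]
[29.7, -0.9, 1.4] [0.0, 0.0, 0.083]
[29.5, -3.4, 1.4] [0.0, 0.0, 0.083]
[29.1, -5.8, 1.4] [0.0, 0.0, 0.083]
[28.6, -8.2, 1.4] [0.0, 0.0, 0.083]
```

servo_tool(motion=[[85,18,16,-3,0,0,0.07],[85,24,17.5,-2,0,0,0.083],[85,25.5,15.5,-2,0,0,0.083],[85,26.5,13.5,-1,0,0,0.083],[85,27.5,11,0,0,0,0.083],[85,28.5,9,0,0,0,0.083],[85,29,6.5,0,0,0,0.083],[85,29.5,4,0,0,0,0.083],[85,29.5,1.5,0,0,0,0.083],[85,29.5,-1,0,0,0,0.083]])

```text
time: 46.7
tool_pos: [421.5, 160.4, 67.7]
tcp_rot: [-179.3, -0.0, 101.3]
ft_force: [0.4, 0.4, -0.3]
finger_gap: 85.1
```

servo_tool(motion=[[85,29,-3.5,0,0,0,0.083],[85,22,-4.5,0,0,0,0.07],[85,14,-4,0,0,0,0.05],[85,4,-2,0,0,0,0.01],[85,0,0,0,0,0,0],[85,0,0,0,0,0,0]])

```text
time: 47.3
tool_pos: [391.3, 230.6, 60.1]
tcp_rot: [-178.6, 0.4, 88.9]
ft_force: [-0.7, 0.3, -0.1]
finger_gap: 85.2
```

Run:
```python
from h import *
s=sense();print(s['tool_pos'],s['tcp_rot'],s['ft_force'],s['finger_gap'])
plan([401,243.5,-20,88.5],n=1)
```

```text
[391.32942861 230.59360133  60.13936573] [-178.63781848    0.36611503   88.86540223] [-0.68852773  0.3367032  -0.07674241] 85.23874169730391
n 1 dist 82.0 rv [-0.024  0.006  0.006]
[13.6, 11.3, 79.8] [-0.024, 0.006, 0.006]
```

servo_tool(motion=[[85,5,4,0,-0.01,0.003,0.003],[85,5,4,4,-0.009,0.002,0.002],[85,2,2,10,-0.004,0,0],[85,0,0,14,0,0,0],[85,0,0,14,0,0,0],[85,0,0,10,0,0,0],[85,0,0,6,0,0,0],[85,0,0,3,0,0,0],[85,0,0,0,0,0,0],[85,0,0,0,0,0,0]])

```text
time: 48.3
tool_pos: [404.6, 240.9, -6.3]
tcp_rot: [179.8, 0.1, 88.4]
ft_force: [-0.4, -0.1, -0.3]
finger_gap: 85.0
```

Run:
```python
from h import *
s=sense();print(s['tool_pos'],s['tcp_rot'],s['ft_force'],s['finger_gap'])
plan([401,243.5,-20,88.5],n=1)
```

```text
[404.57346439 240.85847761  -6.25006783] [1.79843131e+02 7.90293208e-02 8.84379448e+01] [-0.41161719 -0.1405304  -0.27349593] 84.95489536068966
n 1 dist 14.0 rv [ 0.003  0.001 -0.001]
[2.6, -3.7, 13.7] [0.003, 0.001, -0.001]
```

servo_tool(motion=[[85,2,-2.5,5,0.003,0,0],[85,0.5,-0.5,5,0,0,0],[85,0,0,3,0,0,0],[72,0,0,1,0,0,0],[58,0,0,0,0,0,0],[58,0,0,0,0,0,0],[58,0,0,0,0,0,0],[58,0,0,0,0,0,0]], force=60)

```text
time: 49.1
tool_pos: [402.5, 244.5, -19.8]
tcp_rot: [179.9, -0.0, 88.4]
ft_force: [-0.7, 0.3, -0.5]
finger_gap: 63.0
```

servo_tool(motion=[[58,0,0,-5,0,0,0],[58,0,0,-12,0,0,0],[58,0,0,-25,0,0,0],[58,0,0,-30,0,0,0],[58,0,0,-28,0,0,0],[58,0,0,-15,0,0,0],[58,0,0,-3,0,0,0],[58,0,0,0,0,0,0]])

```text
time: 49.9
tool_pos: [399.5, 242.9, 104.4]
tcp_rot: [-179.8, 0.1, 88.4]
ft_force: [0.0, -0.4, -4.0]
finger_gap: 62.8
```

Run:
```python
from h import *
s=sense();print(s['tool_pos'],s['tcp_rot'],s['ft_force'],s['finger_gap'])
plan([*tr(0,115),95,150.35],n=13)
```

```text
[399.47191924 242.87135882 104.3510859 ] [-1.79846609e+02  1.44169730e-01  8.84396056e+01] [ 0.03508899 -0.36707471 -4.015554  ] 62.76825372410738
n 13 dist 385.0 rv [-4.000e-03  1.000e-03 -1.081e+00]
[-27.7, 10.5, 0.8] [-0.0, 0.0, -0.083]
[-28.4, 8.1, 0.8] [-0.0, 0.0, -0.083]
[-29.0, 5.8, 0.8] [-0.0, 0.0, -0.083]
[-29.4, 3.3, 0.8] [-0.0, 0.0, -0.083]
[-29.6, 0.9, 0.8] [-0.0, 0.0, -0.083]
[-29.5, -1.6, 0.8] [-0.0, 0.0, -0.083]
[-29.3, -4.0, 0.8] [-0.0, 0.0, -0.083]
[-28.9, -6.5, 0.8] [-0.0, 0.0, -0.083]
[-28.2, -8.8, 0.7] [-0.0, 0.0, -0.083]
[-27.4, -11.1, 0.7] [-0.0, 0.0, -0.083]
[-26.4, -13.4, 0.7] [-0.0, 0.0, -0.083]
[-25.2, -15.5, 0.7] [-0.0, 0.0, -0.083]
[-23.8, -17.6, 0.7] [-0.0, 0.0, -0.083]
```

servo_tool(motion=[[58,-20,9,0,0,0,-0.06],[58,-28.5,8,0,0,0,-0.083],[58,-29,6,0,0,0,-0.083],[58,-29.5,3.5,0,0,0,-0.083],[58,-29.5,1,0,0,0,-0.083],[58,-29.5,-1.5,0,0,0,-0.083],[58,-29.5,-4,0,0,0,-0.083],[58,-29,-6.5,0,0,0,-0.083],[58,-28,-9,0,0,0,-0.083],[58,-27.5,-11,0,0,0,-0.083]])

```text
time: 50.9
tool_pos: [486.5, -37.1, 91.3]
tcp_rot: [-179.0, -0.9, 136.8]
ft_force: [1.4, -0.1, -4.2]
finger_gap: 62.8
```

servo_tool(motion=[[58,-26.5,-13.5,0,0,0,-0.083],[58,-25,-15.5,0,0,0,-0.083],[58,-18,-13,0,0,0,-0.075],[58,-10,-8,0,0,0,-0.05],[58,-4,-3,0,0,0,-0.02],[58,0,0,0,0,0,0],[58,0,0,0,0,0,0]])

```text
time: 51.6
tool_pos: [516.0, -136.2, 79.3]
tcp_rot: [-179.2, -2.1, 155.2]
ft_force: [0.1, 0.6, -4.4]
finger_gap: 62.9
```

Run:
```python
from h import *
s=sense();print(s['tool_pos'],s['tcp_rot'],s['ft_force'],s['finger_gap'])
plan([*tr(0,115),29,150.35],n=1)
```

```text
[ 515.99552084 -136.20619588   79.26548505] [-179.21062571   -2.06823989  155.22182488] [ 0.12803631  0.57928756 -4.38219445] 62.861344533220304
n 1 dist 54.0 rv [-0.015 -0.035  0.085]
[-4.1, 19.1, 49.9] [-0.015, -0.035, 0.085]
```

servo_tool(motion=[[58,-1,7,0,-0.006,-0.014,0.035],[58,-1,7,0,-0.006,-0.012,0.03],[58,0,3,3,-0.003,-0.006,0.015],[58,0,1,5,0,0,0],[58,0,0,6,0,0,0],[58,0,0,4,0,0,0],[58,0,0,0,0,0,0],[58,0,0,0,0,0,0],[58,0,0,0,0,0,0]])

```text
time: 52.5
tool_pos: [522.2, -117.7, 55.7]
tcp_rot: [-179.9, -0.6, 150.6]
ft_force: [0.3, -0.8, -4.3]
finger_gap: 63.4
```

Run:
```python
from h import *
s=sense();print(s['tool_pos'],s['tcp_rot'],s['ft_force'],s['finger_gap'])
plan([*tr(0,115),29,150.35],n=1)
```

```text
[ 522.24082248 -117.66307195   55.68232321] [-179.9116439    -0.56790671  150.5533413 ] [ 0.3211744  -0.81787544 -4.2867055 ] 63.41508473638023
n 1 dist 27.0 rv [-0.002 -0.01   0.004]
[-4.7, -0.6, 26.6] [-0.002, -0.01, 0.004]
```

servo_tool(motion=[[58,-2.5,-0.5,4,0,-0.006,0.003],[58,-1.5,0,7,0,-0.003,0],[58,0,0,7,0,0,0],[58,0,0,4,0,0,0],[58,0,0,2,0,0,0],[58,0,0,0,0,0,0],[58,0,0,0,0,0,0]])

```text
time: 53.2
tool_pos: [525.7, -120.6, 29.5]
tcp_rot: [-179.9, -0.0, 150.3]
ft_force: [-0.6, -0.7, -5.1]
finger_gap: 62.9
```

Run:
```python
from h import *
s=sense();print(s['tool_pos'],s['tcp_rot'],s['ft_force'],s['finger_gap'])
plan([526.5,-120.5,28.5,150.35],n=1)
s2=dict(s); s2['tool_pos']=np.array([528.5,-121.5,115]); s2['tcp_rot']=np.array([180,0,150.35])
plan([572,82,55,86.3],n=10,s=s2)
```

```text
[ 525.70373421 -120.59635818   29.45258388] [-1.79908003e+02 -3.80294496e-03  1.50348844e+02] [-0.5800033  -0.67717793 -5.12616896] 62.88624837063381
n 1 dist 1.0 rv [-0.002 -0.    -0.   ]
[-0.6, 0.5, 1.0] [-0.002, -0.0, -0.0]
n 10 dist 217.0 rv [-0.    -0.     1.118]
[6.3, 19.8, 6.0] [-0.0, -0.0, 0.112]
[8.5, 19.0, 6.0] [-0.0, -0.0, 0.112]
[10.5, 17.9, 6.0] [-0.0, -0.0, 0.112]
[12.5, 16.7, 6.0] [-0.0, -0.0, 0.112]
[14.2, 15.2, 6.0] [-0.0, -0.0, 0.112]
[15.8, 13.5, 6.0] [-0.0, -0.0, 0.112]
[17.3, 11.6, 6.0] [-0.0, -0.0, 0.112]
[18.4, 9.6, 6.0] [-0.0, -0.0, 0.112]
[19.4, 7.5, 6.0] [-0.0, -0.0, 0.112]
[20.1, 5.3, 6.0] [-0.0, -0.0, 0.112]
```

servo_tool(motion=[[58,0,0,1,0,0,0],[58,0,0,1,0,0,0],[66,0,0,0,0,0,0],[75,0,0,0,0,0,0],[85,0,0,-1,0,0,0],[85,0,0,-6,0,0,0],[85,0,0,-20,0,0,0],[85,0,0,-25,0,0,0],[85,0,0,-12,0,0,0],[85,0,0,0,0,0,0]])

```text
time: 54.2
tool_pos: [528.5, -121.4, 98.3]
tcp_rot: [-180.0, 0.4, 150.4]
ft_force: [-0.0, -0.2, -0.7]
finger_gap: 84.8
```

servo_tool(motion=[[85,5,16,-3,0,0,0.08],[85,8.5,19,-2,0,0,0.112],[85,10.5,18,-2,0,0,0.112],[85,12.5,17,-1,0,0,0.112],[85,14,15,-1,0,0,0.112],[85,16,13.5,0,0,0,0.112],[85,17,11.5,0,0,0,0.112],[85,18.5,9.5,0,0,0,0.112],[85,16,7,0,0,0,0.1],[85,10,4,0,0,0,0.06]])

```text
time: 55.2
tool_pos: [565.7, 70.4, 98.1]
tcp_rot: [-179.9, 0.2, 89.1]
ft_force: [-0.3, 0.4, -0.1]
finger_gap: 85.3
```

servo_tool(motion=[[85,2,1,0,0,0,0.02],[85,0,0,0,0,0,0],[85,0,0,0,0,0,0]])

```text
time: 55.5
tool_pos: [565.6, 73.2, 95.5]
tcp_rot: [-179.7, 0.2, 88.1]
ft_force: [0.3, 0.1, 0.2]
finger_gap: 84.9
```

Run:
```python
from h import *
s=sense();print(s['tool_pos'],s['tcp_rot'],s['ft_force'],s['finger_gap'])
im=snapshot('top')[150:290,290:490]; im=cv2.resize(im,None,fx=2.4,fy=2.4,interpolation=cv2.INTER_CUBIC)
w=snapshot('wrist'); import pickle; pickle.dump(s,open('s_w11.pkl','wb')); cv2.imwrite('pics/w11.png',w)
c=cam('wrist',s)
for q in((572,82,86.3),(696.7,80.4,87.4)): cv2.polylines(w,[proj(rect(*q,110,64,28),c).round().astype(int)],True,(0,255,0),1)
w=cv2.resize(w,(538,336)); o=np.zeros((672,538,3),np.uint8); o[:336,:480]=im; o[336:]=w
cv2.imwrite('pics/w11b.png',cv2.resize(o,(480,600)))
plan([572,82,-24,86.3],n=1)
```

```text
[565.62323784  73.21700597  95.50592945] [-179.74921611    0.23447582   88.09690093] [0.30330579 0.05169511 0.15707077] 84.85418995319053
n 1 dist 120.0 rv [-0.004  0.004  0.03 ]
[9.7, 6.5, 119.7] [-0.004, 0.004, 0.03]
```

View pics/w11b.png

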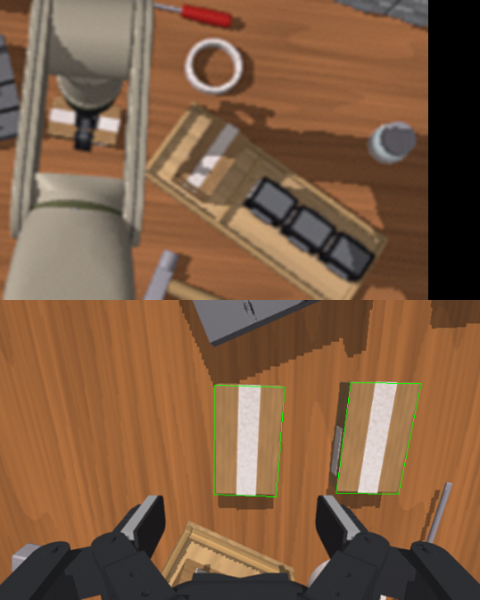

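The top view shows three packs side by side and two cartons stacked. The wrist overlay matches both thin cartons, so they have not moved. On to the nearer thin one.

servo_tool(motion=[[85,4,3,0,-0.003,0.003,0.015],[85,4,3,6,0,0,0.012],[85,1,1,14,0,0,0],[85,0,0,18,0,0,0],[85,0,0,20,0,0,0],[85,0,0,18,0,0,0],[85,0,0,12,0,0,0],[85,0,0,6,0,0,0],[85,0,0,2,0,0,0],[85,0,0,0,0,0,0]])

```text
time: 56.6
tool_pos: [573.1, 81.1, -8.9]
tcp_rot: [-179.9, 0.1, 86.3]
ft_force: [-0.6, 0.2, 0.1]
finger_gap: 85.2
```

servo_tool(motion=[[85,0,0,0,0,0,0]])

```text
time: 56.7
tool_pos: [573.6, 81.1, -8.4]
tcp_rot: [-179.9, 0.1, 86.3]
ft_force: [-0.3, 0.1, 0.1]
finger_gap: 84.6
```

Run:
```python
from h import *
s=sense();print(s['tool_pos'],s['tcp_rot'],s['ft_force'],s['finger_gap'])
plan([572,82,-28,86.3],n=1)
s2=dict(s); s2['tool_pos']=np.array([572,82,125]); s2['tcp_rot']=np.array([180,0,86.3])
plan([526.5,-120.5,115,150.35],n=10,s=s2)
```

```text
[573.60409553  81.14984649  -8.35565477] [-1.79942233e+02  6.05705403e-02  8.63405505e+01] [-0.26435329  0.0746615   0.14610114] 84.6024013564309
n 1 dist 20.0 rv [-0.001  0.001  0.001]
[0.8, -1.6, 19.6] [-0.001, 0.001, 0.001]
n 10 dist 208.0 rv [ 0.     0.    -1.118]
[-20.5, -3.2, 1.0] [0.0, 0.0, -0.112]
[-20.0, -5.5, 1.0] [0.0, 0.0, -0.112]
[-19.3, -7.7, 1.0] [0.0, 0.0, -0.112]
[-18.3, -9.8, 1.0] [0.0, 0.0, -0.112]
[-17.1, -11.8, 1.0] [0.0, 0.0, -0.112]
[-15.7, -13.6, 1.0] [0.0, 0.0, -0.112]
[-14.1, -15.3, 1.0] [0.0, 0.0, -0.112]
[-12.3, -16.7, 1.0] [0.0, 0.0, -0.112]
[-10.3, -18.0, 1.0] [0.0, 0.0, -0.112]
[-8.2, -19.0, 1.0] [0.0, 0.0, -0.112]
```

servo_tool(motion=[[85,1,-1.5,6,0,0,0],[85,0,0,7,0,0,0],[85,0,0,5,0,0,0],[72,0,0,1,0,0,0],[58,0,0,0,0,0,0],[58,0,0,0,0,0,0],[58,0,0,0,0,0,0],[58,0,0,0,0,0,0]], force=60)

```text
time: 57.5
tool_pos: [574.3, 82.5, -26.2]
tcp_rot: [179.8, 0.0, 86.3]
ft_force: [0.3, 0.9, -0.7]
finger_gap: 62.5
```

servo_tool(motion=[[58,0,0,-5,0,0,0],[58,0,0,-12,0,0,0],[58,0,0,-25,0,0,0],[58,0,0,-30,0,0,0],[58,0,0,-30,0,0,0],[58,0,0,-25,0,0,0],[58,0,0,-12,0,0,0],[58,0,0,-3,0,0,0],[58,0,0,0,0,0,0],[58,0,0,0,0,0,0]])

```text
time: 58.5
tool_pos: [571.2, 82.4, 122.8]
tcp_rot: [-180.0, 0.1, 86.3]
ft_force: [-0.3, -0.2, -2.5]
finger_gap: 62.4
```

servo_tool(motion=[[58,-16,-3,0,0,0,-0.09],[58,-20,-5.5,0,0,0,-0.112],[58,-19.5,-7.5,0,0,0,-0.112],[58,-18.5,-10,0,0,0,-0.112],[58,-17,-12,0,0,0,-0.112],[58,-15.5,-13.5,0,0,0,-0.112],[58,-14,-15,0,0,0,-0.112],[58,-12,-16.5,0,0,0,-0.112],[58,-8,-14,0,0,0,-0.1],[58,-4,-8,0,0,0,-0.06]])

```text
time: 59.5
tool_pos: [516.4, -102.7, 103.8]
tcp_rot: [-179.3, -1.6, 148.1]
ft_force: [-0.2, 0.6, -1.6]
finger_gap: 62.6
```

servo_tool(motion=[[58,0,-2,0,0,0,-0.02],[58,0,0,0,0,0,0],[58,0,0,0,0,0,0]])

```text
time: 59.8
tool_pos: [512.5, -104.4, 99.8]
tcp_rot: [-179.2, -2.0, 149.1]
ft_force: [0.9, 0.2, -2.0]
finger_gap: 62.7
```

Run:
```python
from h import *
s=sense();print(s['tool_pos'],s['tcp_rot'],s['ft_force'],s['finger_gap'])
plan([526.5,-120.5,63,150.35],n=1)
```

```text
[ 512.54482581 -104.43019212   99.797364  ] [-179.21112383   -1.97921193  149.14918885] [ 0.87412269  0.20638302 -2.04455537] 62.675203397728794
n 1 dist 43.0 rv [-0.013 -0.035 -0.021]
[-21.5, -6.1, 36.2] [-0.013, -0.035, -0.021]
```

servo_tool(motion=[[58,-8,-2.5,0,-0.005,-0.014,-0.009],[58,-7,-2,0,-0.005,-0.013,-0.008],[58,-3,-1,2,-0.003,-0.006,-0.003],[58,0,0,4,0,0,0],[58,0,0,4,0,0,0],[58,0,0,1,0,0,0],[58,0,0,0,0,0,0],[58,0,0,0,0,0,0],[58,0,0,0,0,0,0]])

```text
time: 60.7
tool_pos: [526.4, -117.5, 86.7]
tcp_rot: [179.9, 0.0, 150.4]
ft_force: [0.2, 0.9, -2.7]
finger_gap: 62.9
```

Run:
```python
from h import *
s=sense();print(s['tool_pos'],s['tcp_rot'],s['ft_force'],s['finger_gap'])
plan([526.5,-120.5,64,150.35],n=1)
```

```text
[ 526.44723028 -117.52659372   86.74326797] [1.79947956e+02 1.48906423e-02 1.50388698e+02] [ 0.15118156  0.85983721 -2.6851526 ] 62.915624904747325
n 1 dist 23.0 rv [0.001 0.    0.001]
[-1.5, -2.6, 22.7] [0.001, 0.0, 0.001]
```

servo_tool(motion=[[58,-1,-1.5,4,0,0,0.001],[58,-0.5,-1,6,0,0,0],[58,0,0,6,0,0,0],[58,0,0,4,0,0,0],[58,0,0,1.5,0,0,0],[58,0,0,0,0,0,0],[58,0,0,0,0,0,0]])

```text
time: 61.4
tool_pos: [526.9, -120.8, 63.8]
tcp_rot: [179.9, 0.1, 150.3]
ft_force: [-0.3, -0.7, -2.5]
finger_gap: 62.5
```

Run:
```python
from h import *
s=sense();print(s['tool_pos'],s['tcp_rot'],s['ft_force'],s['finger_gap'])
plan([526.5,-120.5,63.8,150.35],n=1)
s2=dict(s); s2['tool_pos']=np.array([528.5,-121.5,130]); s2['tcp_rot']=np.array([180,0,150.35])
plan([696.7,80.4,95,87.4],n=10,s=s2)
```

```text
[ 526.86782205 -120.76530179   63.83975179] [1.79935344e+02 5.10830318e-02 1.50322551e+02] [-0.29039643 -0.65517721 -2.54225346] 62.52311948980498
n 1 dist 0.0 rv [ 0.001  0.001 -0.   ]
[0.5, 0.0, 0.0] [0.001, 0.001, -0.0]
n 10 dist 265.0 rv [-0.    -0.     1.099]
[-4.6, 25.9, 3.5] [-0.0, -0.0, 0.11]
[-1.8, 26.2, 3.5] [-0.0, -0.0, 0.11]
[1.1, 26.3, 3.5] [-0.0, -0.0, 0.11]
[4.0, 26.0, 3.5] [-0.0, -0.0, 0.11]
[6.8, 25.4, 3.5] [-0.0, -0.0, 0.11]
[9.6, 24.5, 3.5] [-0.0, -0.0, 0.11]
[12.2, 23.3, 3.5] [-0.0, -0.0, 0.11]
[14.7, 21.8, 3.5] [-0.0, -0.0, 0.11]
[17.0, 20.1, 3.5] [-0.0, -0.0, 0.11]
[19.1, 18.1, 3.5] [-0.0, -0.0, 0.11]
```

servo_tool(motion=[[58,0,0,0.7,0,0,0],[58,0,0,0.7,0,0,0],[66,0,0,0,0,0,0],[75,0,0,0,0,0,0],[85,0,0,-1,0,0,0],[85,0,0,-6,0,0,0],[85,0,0,-20,0,0,0],[85,0,0,-25,0,0,0],[85,0,0,-12,0,0,0],[85,0,0,0,0,0,0]])

```text
time: 62.4
tool_pos: [527.5, -121.0, 131.3]
tcp_rot: [179.9, 0.2, 150.3]
ft_force: [-0.1, 0.1, 0.1]
finger_gap: 84.9
```

servo_tool(motion=[[85,-3,20,0,0,0,0.08],[85,-2,26,0,0,0,0.11],[85,1,26,0,0,0,0.11],[85,4,26,0,0,0,0.11],[85,7,25.5,1,0,0,0.11],[85,9.5,24.5,1,0,0,0.11],[85,12,23,1,0,0,0.11],[85,14.5,22,1,0,0,0.11],[85,14,16,1,0,0,0.1],[85,10,10,1,0,0,0.06]])

```text
time: 63.4
tool_pos: [679.8, 69.8, 114.3]
tcp_rot: [-179.7, 0.0, 89.9]
ft_force: [-0.7, -0.4, -0.3]
finger_gap: 85.1
```

servo_tool(motion=[[85,2,2,0,0,0,0.02],[85,0,0,0,0,0,0],[85,0,0,0,0,0,0]])

```text
time: 63.7
tool_pos: [680.6, 72.9, 110.3]
tcp_rot: [-179.4, 0.1, 88.9]
ft_force: [-0.2, 0.0, -0.7]
finger_gap: 84.8
```

Run:
```python
from h import *
s=sense();print(s['tool_pos'],s['tcp_rot'],s['ft_force'],s['finger_gap'])
w=snapshot('wrist'); import pickle; pickle.dump(s,open('s_w12.pkl','wb')); cv2.imwrite('pics/w12.png',w)
c=cam('wrist',s)
cv2.polylines(w,[proj(rect(696.7,80.4,87.4,110,64,28),c).round().astype(int)],True,(0,255,0),1)
cv2.imwrite('pics/w12b.png',w)
plan([696.7,80.4,-28,87.4],n=1)
```

```text
[680.60542322  72.88010918 110.26967058] [-1.79428326e+02  6.23982558e-02  8.88909071e+01] [-0.17368623  0.04842074 -0.65856552] 84.80887920137336
n 1 dist 139.0 rv [-0.01   0.001  0.026]
[8.2, 17.4, 138.1] [-0.01, 0.001, 0.026]
```

View pics/w12b.png

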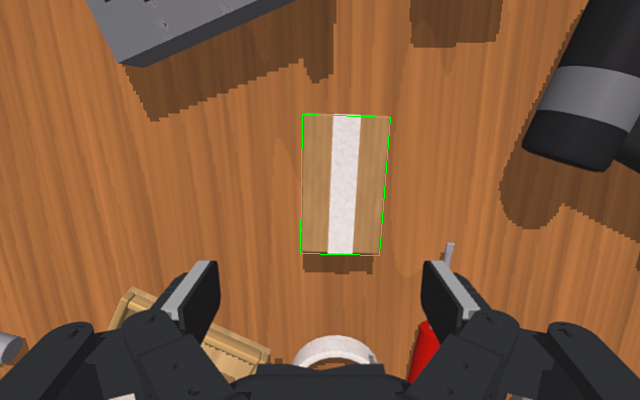

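The overlay matches the last thin carton. The lifter tip at (450,245) lies clear of where the fingers go.

servo_tool(motion=[[85,3,7,0,-0.005,0,0.012],[85,3,6,4,-0.004,0,0.01],[85,1,3,14,0,0,0],[85,0,0,20,0,0,0],[85,0,0,24,0,0,0],[85,0,0,22,0,0,0],[85,0,0,14,0,0,0],[85,0,0,7,0,0,0],[85,0,0,2,0,0,0],[85,0,0,0,0,0,0]])

```text
time: 64.75
tool_pos: [698.8, 77.2, -4.0]
tcp_rot: [179.9, 0.1, 87.5]
ft_force: [0.6, 0.5, -0.9]
finger_gap: 85.0
```

servo_tool(motion=[[85,0,0,0,0,0,0]])

```text
time: 64.85
tool_pos: [699.4, 77.2, -3.2]
tcp_rot: [179.9, 0.1, 87.5]
ft_force: [-0.3, 0.2, 0.1]
finger_gap: 85.3
```

Run:
```python
from h import *
s=sense();print(s['tool_pos'],s['tcp_rot'],s['ft_force'],s['finger_gap'])
plan([696.7,80.4,-27,87.4],n=1)
s2=dict(s); s2['tool_pos']=np.array([696,80.4,150]); s2['tcp_rot']=np.array([180,0,87.4])
plan([526.5,-120.5,140,150.35],n=10,s=s2)
```

```text
[699.35538918  77.19919896  -3.17756209] [1.79861813e+02 7.72093291e-02 8.74629706e+01] [-0.27911986  0.24217368  0.07672053] 85.30841112867184
n 1 dist 24.0 rv [0.002 0.001 0.001]
[3.1, -2.9, 23.8] [0.002, 0.001, 0.001]
n 10 dist 263.0 rv [ 0.     0.    -1.099]
[-20.8, -16.0, 1.0] [0.0, 0.0, -0.11]
[-19.0, -18.2, 1.0] [0.0, 0.0, -0.11]
[-16.8, -20.2, 1.0] [0.0, 0.0, -0.11]
[-14.5, -21.9, 1.0] [0.0, 0.0, -0.11]
[-12.0, -23.4, 1.0] [0.0, 0.0, -0.11]
[-9.4, -24.5, 1.0] [0.0, 0.0, -0.11]
[-6.7, -25.4, 1.0] [0.0, 0.0, -0.11]
[-3.8, -26.0, 1.0] [0.0, 0.0, -0.11]
[-1.0, -26.3, 1.0] [0.0, 0.0, -0.11]
[1.9, -26.2, 1.0] [0.0, 0.0, -0.11]
```

servo_tool(motion=[[85,2,-2,6,0.001,0,0],[85,1,-1,8,0,0,0],[85,0,0,6,0,0,0],[85,0,0,3,0,0,0],[72,0,0,1,0,0,0],[58,0,0,0,0,0,0],[58,0,0,0,0,0,0],[58,0,0,0,0,0,0],[58,0,0,0,0,0,0]], force=60)

```text
time: 65.75
tool_pos: [698.7, 80.8, -25.7]
tcp_rot: [179.6, 0.1, 87.5]
ft_force: [0.2, -0.5, -0.5]
finger_gap: 62.6
```

servo_tool(motion=[[58,0,0,-5,0,0,0],[58,0,0,-12,0,0,0],[58,0,0,-25,0,0,0],[58,0,0,-32,0,0,0],[58,0,0,-32,0,0,0],[58,0,0,-32,0,0,0],[58,0,0,-20,0,0,0],[58,0,0,-8,0,0,0],[58,0,0,0,0,0,0],[58,0,0,0,0,0,0]])

```text
time: 66.75
tool_pos: [695.0, 80.7, 148.6]
tcp_rot: [179.9, 0.1, 87.5]
ft_force: [0.5, 0.6, -3.3]
finger_gap: 62.5
```

servo_tool(motion=[[58,-17,-13,0,0,0,-0.085],[58,-19,-18,0,0,0,-0.11],[58,-17,-20,0,0,0,-0.11],[58,-14.5,-22,0,0,0,-0.11],[58,-12,-23.5,0,0,0,-0.11],[58,-9.5,-24.5,0,0,0,-0.11],[58,-6.5,-25.5,0,0,0,-0.11],[58,-4,-26,0,0,0,-0.11],[58,-1,-20,0,0,0,-0.1],[58,0,-10,0,0,0,-0.06]])

```text
time: 67.75
tool_pos: [525.6, -102.1, 128.2]
tcp_rot: [-179.3, -1.5, 148.1]
ft_force: [0.1, -0.4, -3.7]
finger_gap: 62.6
```

servo_tool(motion=[[58,0,-2,0,0,0,-0.02],[58,0,0,0,0,0,0],[58,0,0,0,0,0,0]])

```text
time: 68.05
tool_pos: [521.6, -103.9, 124.3]
tcp_rot: [-179.2, -1.9, 149.1]
ft_force: [0.2, -0.0, -2.7]
finger_gap: 62.7
```

Run:
```python
from h import *
s=sense();print(s['tool_pos'],s['tcp_rot'],s['ft_force'],s['finger_gap'])
plan([526.7,-120.6,92,150.35],n=1)
```

```text
[ 521.60313027 -103.864238    124.33556129] [-179.22447684   -1.8640384   149.13707264] [ 0.21677968 -0.03702332 -2.72262648] 62.73486685297967
n 1 dist 37.0 rv [-0.013 -0.033 -0.021]
[-14.0, -11.3, 32.1] [-0.013, -0.033, -0.021]
```

servo_tool(motion=[[58,-5,-4,0,-0.005,-0.013,-0.009],[58,-4,-4,0,-0.005,-0.012,-0.008],[58,-1,-1.5,2,-0.003,-0.006,-0.003],[58,0,0,3,0,0,0],[58,0,0,3,0,0,0],[58,0,0,1,0,0,0],[58,0,0,0,0,0,0],[58,0,0,0,0,0,0],[58,0,0,0,0,0,0]])

```text
time: 68.95
tool_pos: [526.5, -116.4, 113.7]
tcp_rot: [179.9, 0.0, 150.4]
ft_force: [-0.4, -0.3, -4.1]
finger_gap: 62.4
```

Run:
```python
from h import *
s=sense();print(s['tool_pos'],s['tcp_rot'],s['ft_force'],s['finger_gap'])
plan([526.7,-120.6,92.5,150.35],n=1)
```

```text
[ 526.51803747 -116.42056316  113.68963399] [1.79933178e+02 1.60154852e-02 1.50382666e+02] [-0.38781709 -0.25873393 -4.07432878] 62.42535001338114
n 1 dist 22.0 rv [0.001 0.    0.001]
[-2.2, -3.6, 21.2] [0.001, 0.0, 0.001]
```

servo_tool(motion=[[58,-1.5,-2,4,0,0,0.001],[58,-0.5,-1.5,6,0,0,0],[58,0,0,6,0,0,0],[58,0,0,3,0,0,0],[58,0,0,1.5,0,0,0],[58,0,0,0,0,0,0],[58,0,0,0,0,0,0]])

```text
time: 69.65
tool_pos: [527.1, -120.8, 92.4]
tcp_rot: [179.9, 0.1, 150.3]
ft_force: [-0.6, 0.2, -2.7]
finger_gap: 62.8
```

Run:
```python
from h import *
s=sense();print(s['tool_pos'],s['tcp_rot'],s['ft_force'],s['finger_gap'])
plan([526.8,-120.7,92.3,150.35],n=1)
```

```text
[ 527.11737253 -120.84707171   92.36264899] [1.79902489e+02 7.27534302e-02 1.50315548e+02] [-0.60404406  0.24313193 -2.7051803 ] 62.7781857180965
n 1 dist 0.0 rv [ 0.002  0.001 -0.001]
[0.3, -0.0, 0.1] [0.002, 0.001, -0.001]
```

servo_tool(motion=[[58,0,0,0.7,0,0,0],[58,0,0,0.7,0,0,0],[66,0,0,0,0,0,0],[75,0,0,0,0,0,0],[85,0,0,-1,0,0,0],[85,0,0,-6,0,0,0],[85,0,0,-20,0,0,0],[85,0,0,-30,0,0,0],[85,0,0,-30,0,0,0],[85,0,0,-30,0,0,0]])

```text
time: 70.65
tool_pos: [524.5, -120.1, 209.6]
tcp_rot: [180.0, -0.3, 150.3]
ft_force: [0.1, -0.4, -1.2]
finger_gap: 85.2
```

servo_tool(motion=[[85,10,5,-30,0,0,0],[85,25,8,-25,0,0,0],[85,25,8,-10,0,0,0],[85,10,0,0,0,0,0],[85,0,0,0,0,0,0],[85,0,0,0,0,0,0]])

```text
time: 71.25
tool_pos: [475.9, -67.4, 286.0]
tcp_rot: [179.8, 0.5, 150.3]
ft_force: [0.4, 0.2, 0.1]
finger_gap: 85.0
```

Run:
```python
from h import *
s=sense();print(s['tool_pos'],s['tcp_rot'],s['ft_force'])
w=snapshot('wrist'); c=cam('wrist',s); cv2.imwrite('pics/w13.png',w); t=snapshot('side'); cv2.imwrite('pics/side13.png',t)
for z in(146,): cv2.polylines(w,[proj(rect(*tr(0,115),TRAY[2],110,64,z),c).round().astype(int)],True,(0,255,0),1)
cv2.polylines(w,[proj(rect(*TRAY,146,380,20),c).round().astype(int)],True,(0,255,255),1)
t=cv2.resize(t[110:230,310:480],None,fx=3.2,fy=3.2,interpolation=cv2.INTER_CUBIC)[:384]
w=w[:360,100:540]; o=np.zeros((400,440+544,3),np.uint8); o[:360,:440]=w; o[:384,440:440+t.shape[1]]=t
cv2.imwrite('pics/w13b.png',cv2.resize(o,(790,321)))
```

```text
[475.8880589  -67.42694402 286.04671606] [179.79732934   0.46897431 150.28044674] [0.44957726 0.16915402 0.13114543]
```

View pics/w13b.png

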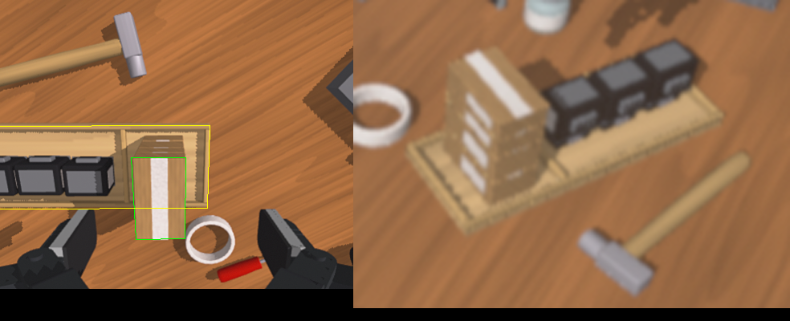

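The stack is straight and matches the overlay in the middle of the short compartment. The three packs stand upright in a row, and nothing else has moved.

```bash
python3 -c "
from bench import *
print(hand_in())"
```

```text
the job is handed in; nothing more can be done
None
```

The tray is packed and the job is handed in, at about 71 s of robot time. I got no verdict back.

- **Packs:** all three were unlatched by squeezing both buttons and drawn straight up. They now stand upright, side by side, in the long compartment.
- **Cartons:** all four are in one column in the middle of the short compartment, lengthwise along the tray's short side. The two thick ones are below the two thin ones.
- **Last checks:** in the final wrist picture, the top carton and the tray rim match their planned outlines. The side picture shows a straight column and three packs in a row, and the lifter, tape and hammer look undisturbed. I did not look again at the jar, the tape measure or the green, orange and pink look-alikes after the last move.

- **First grasp failed:** the first squeeze on the first pack missed the buttons and pulled on it with about 58 N in all before I stopped. The fingertips sit about 30 mm farther back from the tool point than I had taken them to be. I gripped 20 mm lower and it came free.
- **Measurement disagreements:** the wrist and top cameras differed by up to about 8 mm for the charger and tray, and I used the wrist readings. One of those put the divider about 3 mm off its expected place, which was within the room left around the packs.
- **Set-downs:** the first carton was released with its weight still on the gripper, so it dropped a fraction of a millimetre. I did not read the force at the moment of release for the other three, which were lowered to within about 1 mm of their planned height first.

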